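Make up two luthier's tool kits

ROBOT

A 6-joint arm with a two-finger parallel gripper is mounted at the origin on a cart in front of the work surface, level with it; the furniture and walls round the work are solid. World frame = base frame: x ahead of the robot, y to its left, z up, the work surface at z = 0. Lengths are in m, angles in rad, forces in N, time in s.
With the tool pointing down it reaches from about 0.25 to 0.775 m from the base axis. Payload 4 kg.
Tool frame: the origin (TCP) lies on the centre line of the jaws, within the pads' length; the fingertips stand 17 mm ahead of it and the grasp point (between the pads) lies 2 mm behind it; z points along the fingers, y is the line along which they close (so a half turn about z gives the same grasp; the last joint's range is limited). The gripper opens to 94 mm and grips with 3 to 60 N. Pads are 16 mm wide; open, the fingers measure 119 mm over their backs; the gripper's body (75 mm by 177 mm) begins 78 mm behind the grasp point.
Start: joints at [-1.335, 0.087, 1.371, -0, 1.684, -0.103], TCP at [0.183, -0.519, 0.202] pointing down, gripper open.
Joint ranges: [-3.1, 3.1], [-0.76, 2.03], [0.27, 2.55], [-1.08, 4.22], [0.17, 2.65], [-2.57, 2.57]. Speed limits (rad/s): [2.79, 2.79, 3.14, 3.14, 3.14, 3.14].

INTERFACE

Orientations are given as [roll, pitch, yaw] about the fixed x, y, z axes, in that order (R = Rz(yaw) Ry(pitch) Rx(roll)).
In Python, from bench import robot gives the robot as it stands.
- The arm moves only by the tool servo_tool, never from a script. Its argument "plan" is a list of rows, each a list of 7 numbers: the shift along the tool's x, y, z normalised to -1 to 1, where 1 is 0.1 m, then the turn, a rotation vector about the tool's x, y, z normalised to -1 to 1, where 1 is pi/2 rad, then the finger opening in mm, from 0 to 94. In form: [[x, y, z, ax, ay, az, gripper], ...]. A call has 1 to 12 rows; each row is the pose to reach, as a shift and turn from the pose commanded when the call began, along the tool's axes at that moment; what a row does not reach only later rows make up. A row lasts 1/12 s, in which the tool goes at most 41.7 mm and 7.16 degrees, less where a joint would pass 70% of its speed; a pose out of reach is approached as far as the arm can. A call with a number of a shift or a turn outside -1 to 1 is refused whole. A call with a gripper value outside its range is refused whole. The fingers move at their own pace and stop on an object; the grip force is fixed at half the most. Time passes only in rows, so rows that repeat a pose let the fingers close. It gives the time, the measured TCP pose, the force, the opening and the grip force at its end, in the units of the state.
- robot.get_obs(): the state, without advancing time (a new reading comes with each control period).
- robot.snapshot(name): name is "scene" or "top" or "wrist"; returns the picture (420x560x3 uint8, red, green, blue); there is no depth.
- robot.camera_params(name): a dict with "camera_matrix" (3x3 intrinsics, pixels), "rvec" (rotation vector, rad) and "tvec" (3), from world to camera coordinates, as OpenCV has them; the wrist camera has in their place "tool_from_camera" (4x4, takes a point from camera to tool coordinates, whose origin is the TCP and whose axes are the flange's). Camera axes: x right, y down, z forward; pixel columns grow to the right and rows downward; lengths in m; the calibration is good to about 2 mm. A picture is of the moment at which its call begins: read the wrist's pose just before it. camera_params takes no time and is no camera call.
- robot.close_job(): hands the job in; it is judged then, once.
Trained networks look in the newest picture that a camera, given by its name, has taken for a name from the list of things; names that differ only in an ending like _2 or _b are one class to them, and where a whole thing is asked for, a point or a joint stands for the part that bears it (a point fixed in the world has none). Each returns a list of dicts, best first, with "conf" (0 to 1); they miss things now and then, are a little off and sometimes report something else, mostly with a low value. They report only what shows in the picture. A call takes as long as a camera call. They do not tell look-alikes from the thing itself.
- robot.find_in(thing, camera): "extent" ([centre column, centre row, width, height] in pixels, round what is visible of it).
The state is a dict: "time": time; "joint_positions": joint angles; "qvel": joint speeds; "joint_torque": joint torques, N m; "tool_pos": TCP position; "ee_rot": TCP orientation; "wrist_force": force on the tool from outside, world axes, zero at the start; "wrist_torque": the same for the moment, N m; "width": finger opening in m; "finger_force": force on a finger pad.
Only numpy, scipy, OpenCV 4.12 (cv2) and the standard library are available. Lean on these libraries where they do the work, as an engineer would, in place of code of your own. Each camera call takes 0.05 s, during which the arm holds its last target. There are 200 camera calls.

TASK

Make up the two kits on the pocketed boards. The board with two pockets gets the sanding block and the largest finger plane; the board with three pockets gets the middle-sized finger plane, the spool clamp and the tall varnish jar. Each thing goes upright and fully down into the pocket cut to its own outline; leave the smallest finger plane where it lies.

Things in the scene. Friction and masses are not known exactly. Their poses are not given: they have to be found in the camera images.
- block_center (a point): Cork sanding block lying flat, 46 (own x) x 90 (own y) x 27 high, 60 g. This point is its centre, 13.5 mm above its underside; own z is up.
- plane_large_center (a point): Brass finger plane, the largest of three alike: sole 29 mm wide (own x) x 60 mm long (own y), 31 mm high over all, 170 g. Grip its upright cheeks: 26 mm apart outside (across own x), up to 22 mm above its underside, over the middle 48 mm of its length. This point is its centre, 15.5 mm above its underside; own z is up.
- plane_medium_center (a point): Brass finger plane, the middle-sized of three alike: sole 23 mm wide (own x) x 48 mm long (own y), 25 mm high over all, 90 g. Grip its upright cheeks: 20 mm apart outside (across own x), up to 18 mm above its underside, over the middle 40 mm of its length. This point is its centre, 12.5 mm above its underside; own z is up.
- plane_small_center (a point): Brass finger plane, the smallest of three alike: sole 18 mm wide (own x) x 38 mm long (own y), 20 mm high over all, 50 g. Grip its upright cheeks: 16 mm apart outside (across own x), up to 14 mm above its underside, over the middle 32 mm of its length. This point is its centre, 10 mm above its underside; own z is up. It belongs to neither kit and stays where it is.
- clamp_center (a point): Spool clamp standing upright: two turned wooden discs 35 mm across on a thin upright screw, a wing nut on top; 68 mm high, 50 g. The lower disc spans 0 to 15 mm and the upper disc 34 to 49 mm above its underside: grip the upper disc. This point lies on its axis, 34 mm above its underside; own z is up.
- jar_center (a point): Closed glass varnish jar standing upright, 48 mm across, 109 mm high, about 150 g, with a narrower (40 mm) lid above 95 mm. This point lies on its axis, 54.5 mm above its underside; own z is up.
- board_two: Plain wooden board with two oblong pockets, fixed to the bench, 234 (own x) x 94 (y) x 10 mm high. Origin: centre of underside. Pockets 6 mm deep (floor 4 mm above bench), 18 mm larger than their things, long along own x, where the thing's own y lies, either way round: sanding block's 108 x 64 mm, centre at own x -46 mm, y 0; large plane's 78 x 47 mm, at x +63 mm, y 0.
- board_three: Plain wooden board with a row of three pockets, fixed to the bench, 248 (own x) x 96 (y) x 10 mm high. Origin: centre of underside. Pockets 6 mm deep (floor 4 mm above bench), centres at own y 0: x -74 mm oblong, 66 (own x) x 41 mm, for the middle-sized plane, its own y along board x, either way round; x +1 mm round, 53 mm across, spool clamp; x +75 mm round, 66 mm across, jar.
Not all that is in view belongs to the job. What is shaped like the part that bears jar_center but blue or yellow is not meant.

How it is judged:
By the outcome, as a careful person would: the job done as asked, in the order asked, and still so for the second after the job is handed in, with the robot touching nothing.
It also fails if it takes over 138 s, if anything falls off the work surface, if the arm or the gripper's body presses on something with over 40 N, if the wrist force passes 120 N, or if a joint passes its speed limit or range.

## Working session

There is one attempt and no reset: what is moved stays moved. The work goes in short steps, Python scripts to look and compute and a tool call to move; the robot and the scene stay as the last step left them, time stands still between calls to the robot, and variables do not carry over. Pictures are saved under pics/ and viewed, at most 14 in all, crops included, and the job is handed in when it is done.

Besides the shell and the picture viewer there is one more tool, called after ">>>" by a JSON object that holds its "method" and its "body", one argument or row to a line. servo_tool: Moves the arm, as the interface text tells. Scaled input: -1 to 1 covers 0.1 m each way for a shift and pi/2 rad each way for a turn. Its arguments: {"type":"object","properties":{"plan":{"type":"array","items":{"type":"array","items":{"type":"number"}}}},"required":["plan"]}

```bash
mkdir -p pics; cat > h.py <<'E'
from bench import robot
import numpy as np, cv2
from scipy.spatial.transform import Rotation as R
def snap(c,f):
    im=robot.snapshot(c); cv2.imwrite('pics/'+f,im[:,:,::-1]); return im
def ray(c,uv):
    p=robot.camera_params(c);K=np.array(p['camera_matrix'])
    if 'rvec' in p:
        Rc=cv2.Rodrigues(np.array(p['rvec'],float))[0];t=np.array(p['tvec'],float).ravel()
        o=-Rc.T@t;M=Rc.T
    else:
        s=robot.get_obs();Rt=R.from_euler('xyz',s['ee_rot']).as_matrix();T=np.array(p['tool_from_camera'])
        o=Rt@T[:3,3]+np.array(s['tool_pos']);M=Rt@T[:3,:3]
    return o,M@np.linalg.inv(K)@np.array([uv[0],uv[1],1.])
def px2w(c,uv,z):
    o,d=ray(c,uv); return (o+d*(z-o[2])/d[2])[:2]
def w2px(c,P):
    p=robot.camera_params(c);return cv2.projectPoints(np.array([P],float),np.array(p['rvec'],float),np.array(p['tvec'],float),np.array(p['camera_matrix']),None)[0].ravel()
E
python3 - <<'E'
from h import *
np.set_printoptions(precision=4,suppress=True)
print(robot.get_obs())
for c in ['top','scene']:
    snap(c,c+'0.png')
    print(c,ray(c,(280,210)))
    for n in ['block_center','plane_large_center','clamp_center','jar_center','board_two','board_three']:
        for d in robot.find_in(n,c)[:5]:
            print(c,n,round(d['conf'],2),np.round(d['extent'],1),px2w(c,d['extent'][:2],0.01))
E
```

```text
{'time': 0.0, 'joint_positions': array([-1.3351,  0.088 ,  1.3722, -0.    ,  1.6836, -0.1031]), 'qvel': array([ 0.0014,  0.    , -0.0001,  0.0014, -0.0017,  0.0001]), 'joint_torque': array([ -0.0002, -34.0176, -30.243 ,   0.0718,   0.033 ,  -0.0002]), 'tool_pos': array([ 0.1827, -0.5182,  0.2004]), 'ee_rot': array([-3.1394, -0.0002,  0.3388]), 'wrist_force': array([ 0.2661, -1.1546, -0.1889]), 'wrist_torque': array([-0.0078, -0.0163, -0.0069]), 'finger_force': 0.0, 'width': 0.09412574139265895}
top (array([0.4521, 0.0519, 1.2226]), array([ 0.1461, -0.0149, -0.9892]))
top block_center 0.82 [291.2 263.6  29.4  19. ] [0.4834 0.0078]
top plane_large_center 0.45 [405.1 213.5  19.1  11.2] [ 0.6113 -0.3111]
top clamp_center 0.42 [296.1 197.8  14.7  16.7] [ 0.664  -0.0119]
top jar_center 0.74 [144.7 202.9  25.   24.8] [0.6619 0.4059]
top jar_center 0.67 [239.9 159.1  19.5  28.4] [0.7785 0.1414]
top jar_center 0.64 [172.8 245.1  28.5  19.1] [0.5432 0.3283]
top jar_center 0.63 [176.2 216.6  20.4  21.9] [0.6212 0.3192]
top board_two 0.94 [229.4 246.8  48.1  88.4] [0.534  0.1745]
top board_three 0.95 [351.8 239.8  47.5  89.8] [ 0.5431 -0.16  ]
top board_three 0.39 [404.9 213.6  21.1  14.4] [ 0.611  -0.3105]
scene (array([0.1569, 0.5888, 0.9189]), array([ 0.4177, -0.516 , -0.7479]))
scene block_center 0.59 [322.7 250.2  36.6  34.9] [0.4834 0.0003]
scene plane_large_center 0.61 [344.5 168.9  18.3   9.5] [ 0.617  -0.3074]
scene clamp_center 0.55 [272.8 212.6  13.2  18.8] [ 0.6743 -0.0171]
scene jar_center 0.83 [202.6 289.2  22.1  34.1] [0.6455 0.2912]
scene jar_center 0.81 [210.  221.4  21.   36.1] [0.7911 0.1233]
scene jar_center 0.77 [227.2 315.1  21.6  37.8] [0.5482 0.303 ]
scene jar_center 0.61 [167.9 307.1  29.   36.1] [0.6741 0.3795]
scene board_two 0.95 [265.9 285.6  81.5  79.5] [0.5299 0.182 ]
```

```bash
python3 - <<'E'
import cv2
a=cv2.imread('pics/top0.png')[110:320,110:460]; cv2.imwrite('pics/topc.png',cv2.resize(a,(800,480),interpolation=cv2.INTER_CUBIC))
a=cv2.imread('pics/scene0.png')[110:380,100:460]; cv2.imwrite('pics/scenec.png',cv2.resize(a,(800,600),interpolation=cv2.INTER_CUBIC))
E
```

```text
(no output)
```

View pics/topc.png

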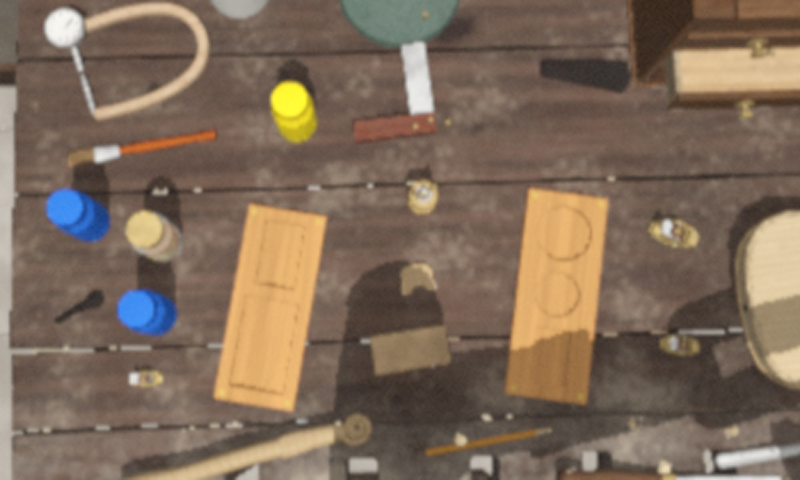

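View pics/scenec.png

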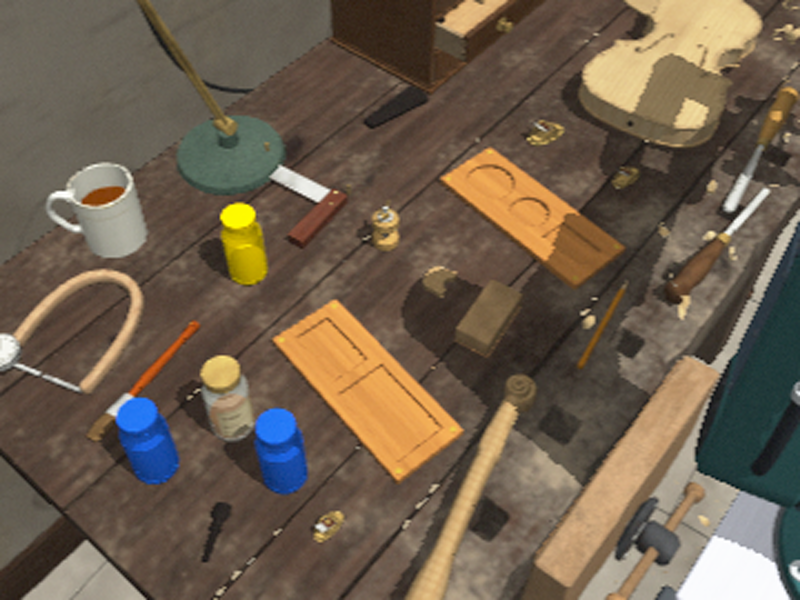

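The varnish jar is the clear one with the tan lid (top crop ≈150,235). The planes are at crop (675,234), (680,345) and (147,378). The first looks largest and the last smallest. Next I'll fit the boards and check the lamp overhead.

```bash
cat >> h.py <<'E'
def seg(c,im,lo,hi,z,box,hfix=None,amin=300):
    hsv=cv2.cvtColor(im,cv2.COLOR_RGB2HSV);m=cv2.inRange(hsv,lo,hi)
    k=np.zeros_like(m);x0,y0,x1,y1=box;k[y0:y1,x0:x1]=m[y0:y1,x0:x1]
    k=cv2.morphologyEx(k,cv2.MORPH_CLOSE,np.ones((3,3)))
    cs,_=cv2.findContours(k,cv2.RETR_EXTERNAL,cv2.CHAIN_APPROX_NONE);out=[]
    for q in cs:
        if cv2.contourArea(q)<amin: continue
        w=np.array([px2w(c,p[0],z) for p in q],np.float32)
        r=cv2.minAreaRect(w*1000);b=cv2.boxPoints(r)
        e=b[1]-b[0] if np.linalg.norm(b[1]-b[0])>np.linalg.norm(b[2]-b[1]) else b[2]-b[1]
        out.append((np.round(r[0],1),np.round(r[1],1),round(float(np.degrees(np.arctan2(e[1],e[0]))),2)))
    return out
E
python3 - <<'E'
from h import *
for c,b in [('top',(190,180,390,300)),('scene',(200,160,400,340))]:
    im=cv2.imread('pics/%s0.png'%c)[:,:,::-1].copy()
    print(c,seg(c,im,(9,130,110),(22,255,255),.01,b))
    for u in [(240,243),(351,240)]: print(cv2.cvtColor(im,cv2.COLOR_RGB2HSV)[u[1],u[0]])
p=robot.camera_params('wrist');print(p['camera_matrix'],p['tool_from_camera'])
c='top'
for n,u,z in [('block',(291.2,263.6),.027),('L',(405.1,213.5),.015),('M',(110+680/2.286,110+345/2.286),.012),('S',(110+147/2.286,110+378/2.286),.01),('clamp',(296.1,197.8),.034),('jar',(176.2,216.6),.055)]: print(n,px2w(c,u,z))
E
```

```text
top [(array([544. , 177.4]), array([ 93.8, 235. ]), -10.8), (array([ 547. , -164.5]), array([ 99.9, 249.5]), -9.08)]
[ 17 130 220]
[ 17 130 228]
scene [(array([540.2, 178.1]), array([ 97.1, 237.7]), -11.11), (array([ 546.1, -163.8]), array([ 99. , 249.8]), -9.52)]
[ 14  78 127]
[17 68 75]
[[335.90293761   0.         280.55332852]
 [  0.         335.90293761 207.02220826]
 [  0.           0.           1.        ]] [[ 9.49245133e-04 -9.59778165e-01 -2.80757855e-01  8.15709408e-02]
 [ 9.99999456e-01  7.89811385e-04  6.81017080e-04 -4.94874203e-05]
 [-4.31879573e-04 -2.80758349e-01  9.59778393e-01 -1.82385657e-01]
 [ 0.00000000e+00  0.00000000e+00  0.00000000e+00  1.00000000e+00]]
block [0.48300866 0.00846053]
L [ 0.61061357 -0.3095747 ]
M [ 0.48108725 -0.30778154]
S [0.46149197 0.32403434]
clamp [ 0.65978326 -0.01068172]
jar [0.61494735 0.30926257]
```

View pics/scene0.png

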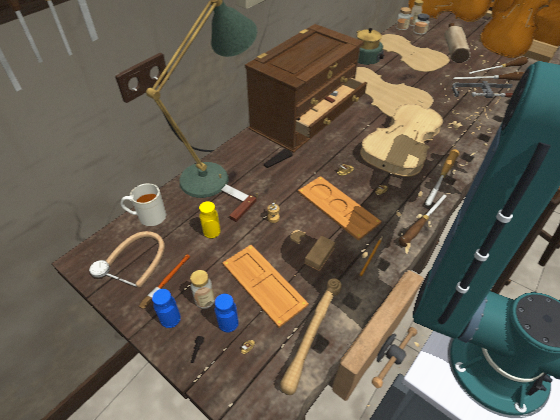

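Board two: (0.542, 0.178), yaw about -11°, large-plane pocket at the far end. Board three: (0.546, -0.164), yaw about -9.3°, jar pocket far and plane pocket near. Before moving I'll check where the lamp head is.

```bash
cat >> h.py <<'E'
def to(x,y,z,yaw):
    s=robot.get_obs();Rt=R.from_euler('xyz',s['ee_rot'])
    d=Rt.inv().apply(np.array([x,y,z])-s['tool_pos'])*10
    tgt=R.from_euler('xyz',[np.pi,0,np.radians(yaw)])
    rv=(Rt.inv()*tgt).as_rotvec()/(np.pi/2)
    print('t',round(s['time'],1),'pos',np.round(s['tool_pos'],4),'rot',np.round(np.degrees(s['ee_rot']),1),'w',round(s['width'],4),'shift',np.round(d,3),'turn',np.round(rv,3))
E
python3 - <<'E'
from h import *
for u in [(232,30),(152,93)]:
    for z in [.3,.45,.6,.75]: 
        w=px2w('scene',u,z);print(u,z,w,w2px('top',[*w,z]))
to(.483,.008,.2,99)
E
```

```text
(232, 30) 0.3 [ 1.11369969 -0.33910862] [438.82114115 -23.56206191]
(232, 30) 0.45 [ 0.88179366 -0.11421137] [357.81489677  39.70654799]
(232, 30) 0.6 [0.64988763 0.11068588] [230.65414349 139.02338654]
(232, 30) 0.75 [0.4179816  0.33558313] [  2.17896841 317.47020672]
(152, 93) 0.3 [1.02636799 0.05788151] [265.054484    16.35902757]
(152, 93) 0.45 [0.81562889 0.18655867] [195.92430685  77.58877159]
(152, 93) 0.6 [0.6048898  0.31523583] [ 87.75158388 173.39914574]
(152, 93) 0.75 [0.39415071 0.44391299] [-105.55380949  344.61293748]
t 0.7 pos [ 0.1828 -0.5187  0.2017] rot [180.    0.   19.4] w 0.0939 shift [ 4.582 -3.97   0.016] turn [ 0.     0.    -0.884]
```

View pics/top0.png

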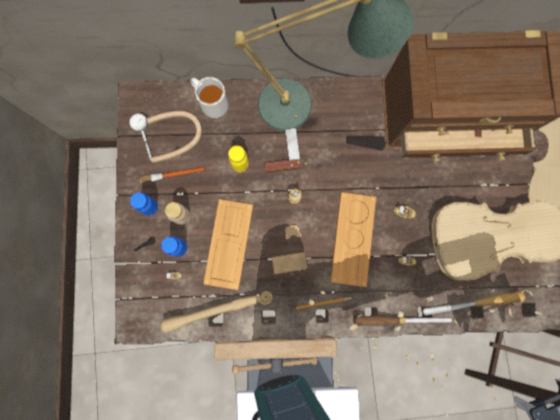

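The lamp head is back near (0.88, -0.15, 0.47), clear of the work. Moving above the block.

>>> {"method": "servo_tool", "body": {
  "plan": [
    [0.3, -0.26, 0, 0, 0, 0, 94],
    [0.6, -0.52, 0, 0, 0, 0, 94],
    [0.9, -0.78, 0, 0, 0, 0, 94],
    [1, -0.87, 0, 0, 0, 0, 94]
  ]
}}

```text
time: 1.03
tool_pos: [0.25, -0.4, 0.202]
ee_rot: [-3.141, -0.002, 0.342]
wrist_force: [0.7, -0.2, -0.4]
width: 0.0936
finger_force: 0.0
```

>>> {"method": "servo_tool", "body": {
  "plan": [
    [0.3, -0.26, 0, 0, 0, 0, 94],
    [0.6, -0.52, 0, 0, 0, 0, 94],
    [0.9, -0.78, 0, 0, 0, 0, 94],
    [1, -0.87, 0, 0, 0, 0, 94]
  ]
}}

```text
time: 1.37
tool_pos: [0.3152, -0.2848, 0.2021]
ee_rot: [-3.142, -0.002, 0.342]
wrist_force: [0.4, -0.2, 0.8]
width: 0.0941
finger_force: 0.0
```

>>> {"method": "servo_tool", "body": {
  "plan": [
    [0.3, -0.26, 0, 0, 0, 0, 94],
    [0.6, -0.52, 0, 0, 0, 0, 94],
    [0.9, -0.78, 0, 0, 0, 0, 94],
    [1, -0.87, 0, 0, 0, 0, 94]
  ]
}}

```text
time: 1.7
tool_pos: [0.3807, -0.1694, 0.202]
ee_rot: [-3.141, -0.002, 0.343]
wrist_force: [-0.7, -0.1, -0.3]
width: 0.0938
finger_force: 0.0
```

>>> {"method": "servo_tool", "body": {
  "plan": [
    [0.3, -0.26, 0, 0, 0, 0, 94],
    [0.6, -0.52, 0, 0, 0, 0, 94],
    [0.9, -0.78, 0, 0, 0, 0, 94],
    [1, -0.87, 0, 0, 0, 0, 94]
  ]
}}

```text
time: 2.03
tool_pos: [0.4461, -0.0539, 0.2017]
ee_rot: [-3.141, -0.002, 0.343]
wrist_force: [-0.3, -0.7, 0.3]
width: 0.0943
finger_force: 0.0
```

>>> {"method": "servo_tool", "body": {
  "plan": [
    [0.3, -0.26, 0, 0, 0, -0.079, 94],
    [0.5, -0.4, 0, 0, 0, -0.158, 94],
    [0.58, -0.49, 0, 0, 0, -0.237, 94],
    [0.58, -0.49, 0, 0, 0, -0.316, 94],
    [0.58, -0.49, 0, 0, 0, -0.395, 94],
    [0.58, -0.49, 0, 0, 0, -0.474, 94],
    [0.58, -0.49, 0, 0, 0, -0.553, 94],
    [0.58, -0.49, 0, 0, 0, -0.632, 94],
    [0.58, -0.49, 0, 0, 0, -0.711, 94],
    [0.58, -0.49, 0, 0, 0, -0.79, 94],
    [0.58, -0.49, 0, 0, 0, -0.869, 94],
    [0.58, -0.49, 0, 0, 0, -0.884, 94]
  ]
}}

```text
time: 3.03
tool_pos: [0.483, 0.0076, 0.2016]
ee_rot: [3.141, 0.0, 1.73]
wrist_force: [-0.4, -0.3, 0.7]
width: 0.094
finger_force: 0.0
```

```bash
python3 - <<'E'
from h import *
im=snap('wrist','w1.png')
for d in robot.find_in('block_center','wrist')[:3]: print(d, px2w('wrist',d['extent'][:2],.027))
to(.483,.008,.2,99)
E
```

```text
{'extent': [283.0, 182.3, 46.3, 84.6], 'conf': 0.64} [0.48447415 0.01324159]
{'extent': [243.0, 401.8, 21.0, 27.2], 'conf': 0.42} [ 0.47849275 -0.29021024]
t 3.1 pos [0.483  0.0077 0.2016] rot [180.    0.   98.8] w 0.0939 shift [0.003 0.001 0.016] turn [ 0.     0.    -0.002]
```

View pics/w1.png

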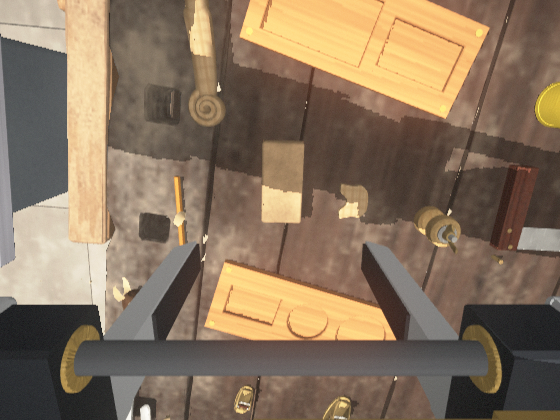

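The wrist view shows the block with top corners (264,142), (303,141), (300,222) and (262,221). The clamp is near (435,225) and both boards are in view.

```bash
python3 - <<'E'
from h import *
P=[px2w('wrist',u,.027) for u in [(264,142),(303,141),(301,222),(262,221)]]
print(np.round(P,4),np.mean(P,0)); d=(P[0]+P[1]-P[2]-P[3])/2; print(np.linalg.norm(d),np.degrees(np.arctan2(d[1],d[0])))
c=np.mean(P,0);to(c[0],c[1],.014,np.degrees(np.arctan2(d[1],d[0])))
E
```

```text
[[ 0.4581  0.0527]
 [ 0.4983  0.06  ]
 [ 0.5115 -0.0285]
 [ 0.4681 -0.0341]] [0.48400152 0.0125309 ]
0.08848331424910717 97.58534244536801
t 3.1 pos [0.483  0.0077 0.2016] rot [180.    0.   98.8] w 0.0939 shift [0.047 0.017 1.876] turn [0.    0.    0.014]
```

>>> {"method": "servo_tool", "body": {
  "plan": [
    [0.05, 0.02, 0.3, 0, 0, 0.014, 66],
    [0.05, 0.02, 0.6, 0, 0, 0.014, 66],
    [0.05, 0.02, 0.9, 0, 0, 0.014, 66],
    [0.05, 0.02, 1, 0, 0, 0.014, 66]
  ]
}}

```text
time: 3.47
tool_pos: [0.4811, 0.0134, 0.0969]
ee_rot: [-3.134, -0.001, 1.703]
wrist_force: [0.0, -0.5, -0.3]
width: 0.0706
finger_force: 0.0
```

>>> {"method": "servo_tool", "body": {
  "plan": [
    [0, 0, 0.3, 0, 0, 0, 66],
    [0, 0, 0.5, 0, 0, 0, 66],
    [0, 0, 0.65, 0, 0, 0, 66],
    [0, 0, 0.736, 0, 0, 0, 66],
    [0, 0, 0.736, 0, 0, 0, 66],
    [0, 0, 0.736, 0, 0, 0, 20],
    [0, 0, 0.736, 0, 0, 0, 20],
    [0, 0, 0.736, 0, 0, 0, 20],
    [0, 0, 0.736, 0, 0, 0, 20],
    [0, 0, 0.736, 0, 0, 0, 20]
  ]
}}

```text
time: 4.3
tool_pos: [0.4847, 0.0131, 0.0289]
ee_rot: [3.14, 0.0, 1.705]
wrist_force: [0.5, 0.4, -0.6]
width: 0.0363
finger_force: 0.0
```

>>> {"method": "servo_tool", "body": {
  "plan": [
    [0, 0, 0, 0, 0, 0, 20],
    [0, 0, 0, 0, 0, 0, 20],
    [0, 0, 0, 0, 0, 0, 20]
  ]
}}

```text
time: 4.55
tool_pos: [0.484, 0.0131, 0.0281]
ee_rot: [3.141, 0.0, 1.705]
wrist_force: [-0.6, 0.2, 0.1]
width: 0.0206
finger_force: 0.0
```

```bash
python3 - <<'E'
from h import *
a=snap('wrist','w2.png');to(0.484,.0125,.029,98)
E
```

```text
t 4.6 pos [0.484  0.0131 0.028 ] rot [180.    0.   97.7] w 0.0201 shift [-0.006 -0.001 -0.01 ] turn [ 0.     0.    -0.003]
```

View pics/w2.png

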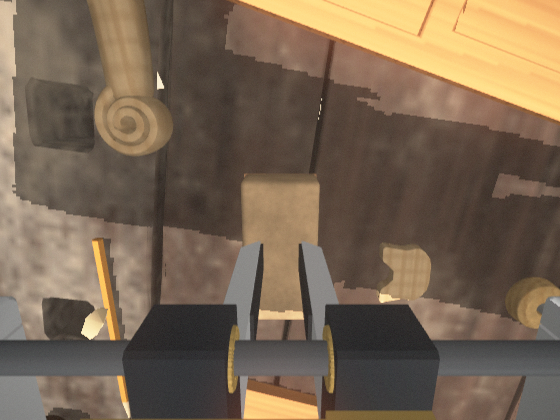

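No grip. The fingers closed to 20 mm, so they must be above the block's top or not touching it. I'll open, go 8 mm lower and close again.

>>> {"method": "servo_tool", "body": {
  "plan": [
    [0, 0, 0, 0, 0, 0, 66],
    [0, 0, 0, 0, 0, 0, 66],
    [0, 0, 0, 0, 0, 0, 66],
    [0, 0, 0, 0, 0, 0, 66],
    [0, 0, 0, 0, 0, 0, 66],
    [0, 0, 0, 0, 0, 0, 66],
    [0, 0, 0.04, 0, 0, 0, 66],
    [0, 0, 0.08, 0, 0, 0, 66],
    [0, 0, 0.08, 0, 0, 0, 40],
    [0, 0, 0.08, 0, 0, 0, 40],
    [0, 0, 0.08, 0, 0, 0, 40],
    [0, 0, 0.08, 0, 0, 0, 40]
  ]
}}

```text
time: 5.6
tool_pos: [0.484, 0.0131, 0.02]
ee_rot: [-3.142, 0.0, 1.705]
wrist_force: [-0.8, 0.6, -1.0]
width: 0.0455
finger_force: 30.0
```

>>> {"method": "servo_tool", "body": {
  "plan": [
    [0, 0, 0, 0, 0, 0, 40],
    [0, 0, 0, 0, 0, 0, 40]
  ]
}}

```text
time: 5.77
tool_pos: [0.484, 0.0131, 0.02]
ee_rot: [3.142, 0.0, 1.705]
wrist_force: [-0.2, -0.3, -0.2]
width: 0.0453
finger_force: 30.0
```

```bash
python3 - <<'E'
from h import *
a=snap('wrist','w3.png');print(robot.get_obs()['finger_force']);to(0.484,.0125,.029,98)
b=snap('scene','s3.png');cv2.imwrite('pics/c3.png',np.hstack([cv2.resize(a[150:350,180:380,::-1],(400,400)),cv2.resize(b[190:310,260:380,::-1],(400,400),interpolation=cv2.INTER_CUBIC)]))
E
```

```text
29.99964326620102
t 5.8 pos [0.484  0.0131 0.0199] rot [-180.     0.    97.7] w 0.0449 shift [-0.006 -0.001 -0.091] turn [-0.     0.    -0.003]
```

View pics/c3.png

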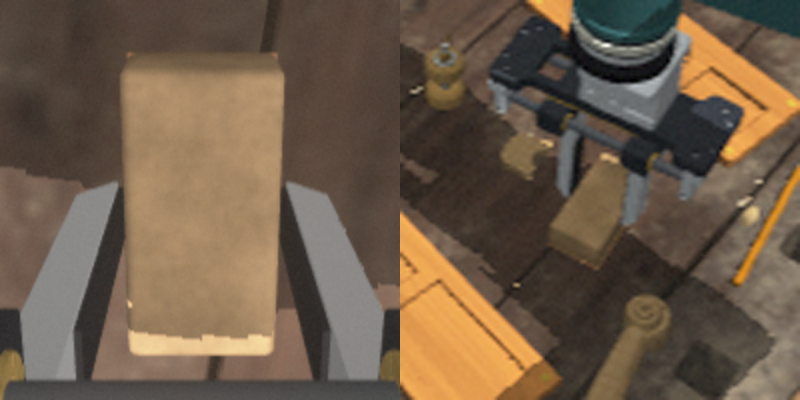

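Now it holds: 45 mm wide at 30 N. Tips at a nominal 11 mm should have met a 27 mm block, so I'll triangulate bench features from the two wrist pictures to check heights.

```bash
python3 - <<'E'
from h import *
p=robot.camera_params('wrist');K=np.array(p['camera_matrix']);T=np.array(p['tool_from_camera'])
def pose(pos,yaw):
    M=np.eye(4);M[:3,:3]=R.from_euler('xyz',[np.pi,0,np.radians(yaw)]).as_matrix();M[:3,3]=pos;return K@np.linalg.inv(M@T)[:3]
P1=pose([.483,.0077,.2016],98.8);P2=pose([.484,.0131,.028],97.7);P3=pose([.484,.0131,.0199],97.7)
g=[cv2.imread('pics/w%d.png'%i,0) for i in (1,2,3)]
s=cv2.SIFT_create(contrastThreshold=.02)
m1=np.zeros_like(g[0]);m1[60:235,100:400]=255
m2=np.zeros_like(g[0]);m2[60:240,:]=255
k1,d1=s.detectAndCompute(g[0],m1)
for gi,Pi in ((g[1],P2),(g[2],P3)):
    k2,d2=s.detectAndCompute(gi,m2)
    ms=[a for a,b in cv2.BFMatcher().knnMatch(d1,d2,k=2) if a.distance<.7*b.distance]
    A=np.array([k1[a.queryIdx].pt for a in ms]).T;B=np.array([k2[a.trainIdx].pt for a in ms]).T
    X=cv2.triangulatePoints(P1,Pi,A,B);X=(X[:3]/X[3]).T
    for x,a,b in zip(X,A.T,B.T): 
        h=np.r_[x,1];e=Pi@h;e=np.linalg.norm(e[:2]/e[2]-b)
        if e<3: print(np.round(x,4),np.round(a),np.round(b),round(e,1))
E
```

```text
[0.4333 0.0828 0.3035] [119. 107.] [435.  81.] 2.4
[ 3.099e-01 -6.000e-04  1.000e-04] [131. 166.] [ 18. 223.] 0.5
[ 3.242e-01 -5.000e-04  1.000e-04] [143. 168.] [ 40. 225.] 0.6
[ 3.275e-01 -6.000e-03 -1.000e-04] [146. 173.] [ 45. 234.] 0.4
[ 3.318e-01 -1.000e-04  7.000e-04] [150. 169.] [ 51. 227.] 0.5
[0.3349 0.0168 0.0033] [152. 154.] [ 52. 204.] 1.1
[ 3.36e-01 -5.00e-03  3.00e-04] [153. 173.] [ 58. 234.] 0.4
[ 0.3352  0.0496 -0.0012] [156. 125.] [ 54. 152.] 0.4
[0.3552 0.0507 0.0021] [173. 127.] [ 83. 155.] 0.3
[0.385  0.0896 0.0312] [196.  94.] [108.  95.] 0.6
[0.3851 0.0896 0.0315] [196.  94.] [108.  95.] 0.6
[0.394  0.0872 0.0334] [205.  98.] [124. 102.] 0.4
[0.3956 0.082  0.0363] [205. 103.] [124. 113.] 0.4
[0.3992 0.0761 0.0397] [207. 110.] [129. 126.] 0.5
[0.3992 0.0761 0.0397] [207. 110.] [129. 126.] 0.5
[0.3969 0.0567 0.0105] [209. 128.] [146. 157.] 0.9
[0.4007 0.0902 0.034 ] [212.  96.] [137.  97.] 0.4
[0.4036 0.0839 0.0394] [213. 103.] [138. 110.] 0.5
[0.4062 0.0722 0.037 ] [215. 115.] [145. 136.] 0.5
[0.4154 0.0755 0.0886] [215. 115.] [114. 138.] 2.1
[ 0.402   0.0421 -0.
[... 1235 characters left out ...]
  98.] [124. 101.] 0.3
[0.4004 0.0902 0.0323] [212.  96.] [131.  97.] 0.4
[0.4061 0.0722 0.0365] [215. 115.] [139. 137.] 0.6
[ 0.4022  0.0421 -0.0007] [215. 141.] [156. 180.] 0.1
[0.404  0.0573 0.0027] [217. 128.] [158. 157.] 0.3
[0.4016 0.0981 0.0036] [219.  89.] [155.  84.] 0.4
[0.4528 0.0399 0.0065] [259. 151.] [236. 197.] 0.1
[0.4659 0.0461 0.0251] [270. 149.] [257. 198.] 0.1
[0.4939 0.0501 0.0252] [297. 150.] [308. 198.] 0.3
[0.4998 0.0491 0.0249] [302. 151.] [319. 201.] 0.1
[ 0.4987  0.1285 -0.0932] [306.  81.] [318.  70.] 0.5
[ 0.5017  0.1193 -0.0448] [310.  85.] [328.  79.] 2.3
[ 0.5768  0.1126 -0.0027] [380. 102.] [462. 101.] 0.8
[ 0.5872  0.116  -0.0013] [390. 101.] [483.  96.] 1.6
```

```bash
python3 - <<'E'
from h import *
s=robot.get_obs();Rt=R.from_euler('xyz',s['ee_rot'])
for z in [-.017,0,.017]:
    for y in [-.028,.028]:
        for x in (-.008,.008): print(z,y,x,w2px('scene',s['tool_pos']+Rt.apply([x,y,z])).round(1))
print('observed tips (329.6,256.6) (309.5,248.5)')
b=cv2.imread('pics/s3.png');cv2.imwrite('pics/c3b.png',cv2.resize(b[215:275,290:370],(800,600),interpolation=cv2.INTER_CUBIC))
E
```

```text
-0.017 -0.028 -0.008 [331.4 249.6]
-0.017 -0.028 0.008 [328.6 253.8]
-0.017 0.028 -0.008 [312.7 240.6]
-0.017 0.028 0.008 [309.8 244.7]
0 -0.028 -0.008 [330.8 253.3]
0 -0.028 0.008 [328.  257.5]
0 0.028 -0.008 [312.3 244.4]
0 0.028 0.008 [309.4 248.5]
0.017 -0.028 -0.008 [330.2 257. ]
0.017 -0.028 0.008 [327.4 261.2]
0.017 0.028 -0.008 [311.9 248.1]
0.017 0.028 0.008 [309.  252.2]
observed tips (329.6,256.6) (309.5,248.5)
```

View pics/c3b.png

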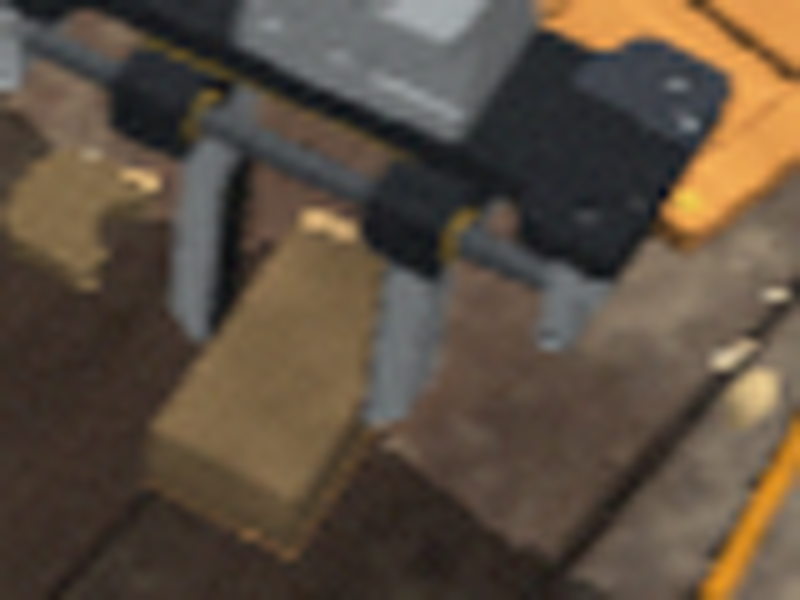

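The tips really end about at the TCP, not 17 mm ahead, which explains the miss. I'll regrip about 7 mm lower and allow for this from here on.

>>> {"method": "servo_tool", "body": {
  "plan": [
    [0, 0, 0, 0, 0, 0, 62],
    [0, 0, 0, 0, 0, 0, 62],
    [0, 0, 0, 0, 0, 0, 62],
    [0, 0, 0.04, 0, 0, 0, 62],
    [0, 0, 0.07, 0, 0, 0, 62],
    [0, 0, 0.07, 0, 0, 0, 40],
    [0, 0, 0.07, 0, 0, 0, 40],
    [0, 0, 0.07, 0, 0, 0, 40],
    [0, 0, 0.07, 0, 0, 0, 40],
    [0, 0, 0.07, 0, 0, 0, 40]
  ]
}}

```text
time: 6.7
tool_pos: [0.484, 0.0131, 0.0129]
ee_rot: [-3.142, 0.0, 1.705]
wrist_force: [0.6, -0.1, -0.4]
width: 0.0453
finger_force: 30.0
```

>>> {"method": "servo_tool", "body": {
  "plan": [
    [0, 0, -0.1, 0, 0, 0, 40],
    [0, 0, -0.3, 0, 0, 0, 40],
    [0, 0, -0.5, 0, 0, 0, 40],
    [0, 0, -0.7, 0, 0, 0, 40],
    [0, 0, -0.7, 0, 0, 0, 40]
  ]
}}

```text
time: 7.12
tool_pos: [0.4874, 0.0129, 0.0884]
ee_rot: [3.132, 0.002, 1.705]
wrist_force: [0.7, -0.4, 0.0]
width: 0.0457
finger_force: 30.0
```

```bash
cat >> h.py <<'E'
def bp(b,ox):
    x,y,a={2:(.542,.178,-11.0),3:(.5465,-.164,-9.3)}[b];a=np.radians(a)
    return x+ox*np.cos(a),y+ox*np.sin(a)
E
python3 - <<'E'
from h import *
print(robot.get_obs()['finger_force'])
print([np.round(bp(2,-.046),4),np.round(bp(2,.063),4),np.round(bp(3,-.074),4),np.round(bp(3,.001),4),np.round(bp(3,.075),4)])
to(*bp(2,-.046),.082,169)
# refine board two from current wrist view
im=snap('wrist','w4.png')
g=cv2.imread('pics/w1.png')
E
```

```text
29.999472498893738
[array([0.4968, 0.1868]), array([0.6038, 0.166 ]), array([ 0.4735, -0.152 ]), array([ 0.5475, -0.1642]), array([ 0.6205, -0.1761])]
t 7.1 pos [0.4874 0.0129 0.0884] rot [1.795e+02 1.000e-01 9.770e+01] w 0.0457 shift [1.711 0.326 0.063] turn [ 0.004  0.005 -0.792]
```

```bash
python3 - <<'E'
from h import *
p=robot.camera_params('wrist');K=np.array(p['camera_matrix']);T=np.array(p['tool_from_camera'])
Rt=R.from_euler('xyz',[180,0,98.8],degrees=True).as_matrix();t=np.array([.483,.0077,.2016])
def f(u,z=.01):
    o=Rt@T[:3,3]+t;d=Rt@T[:3,:3]@np.linalg.inv(K)@np.array([*u,1]);return (o+d*(z-o[2])/d[2])[:2].round(4)
for u in [(490,28),(444,118),(242,38)]: print(u,f(u))
print('plane pocket',[f(u) for u in [(394,20),(464,48),(443,91),(375,61)]], np.mean([f(u) for u in [(394,20),(464,48),(443,91),(375,61)]],0))
a=np.radians(-11)
for ox,oy in [(.117,.047),(.117,-.047),(-.117,-.047)]:
    print(np.array([.542+ox*np.cos(a)-oy*np.sin(a),.178+ox*np.sin(a)+oy*np.cos(a)]).round(4))
E
```

```text
(490, 28) [0.6658 0.1977]
(444, 118) [0.6455 0.1061]
(242, 38) [0.421  0.1503]
plane pocket [array([0.5688, 0.1899]), array([0.6456, 0.176 ]), array([0.6365, 0.1326]), array([0.5589, 0.1501])] [0.60245 0.16215]
[0.6658 0.2018]
[0.6479 0.1095]
[0.4182 0.1542]
```

>>> {"method": "servo_tool", "body": {
  "plan": [
    [0.2, 0.05, 0, 0, 0, 0, 40],
    [0.5, 0.1, 0, 0, 0, 0, 40],
    [0.84, 0.178, 0, 0, 0, 0, 40]
  ]
}}

```text
time: 7.42
tool_pos: [0.4894, 0.0985, 0.0816]
ee_rot: [-3.139, 0.0, 1.702]
wrist_force: [0.3, 0.4, -0.5]
width: 0.0459
finger_force: 30.0
```

>>> {"method": "servo_tool", "body": {
  "plan": [
    [0.3, 0.06, 0, 0, 0, -0.075, 40],
    [0.6, 0.13, 0, 0, 0, -0.15, 40],
    [0.8, 0.178, 0, 0, 0, -0.225, 40],
    [0.84, 0.178, 0, 0, 0, -0.3, 40],
    [0.84, 0.178, 0, 0, 0, -0.375, 40],
    [0.84, 0.178, 0, 0, 0, -0.45, 40],
    [0.84, 0.178, 0, 0, 0, -0.525, 40],
    [0.84, 0.178, 0, 0, 0, -0.6, 40],
    [0.84, 0.178, 0, 0, 0, -0.675, 40],
    [0.84, 0.178, 0, 0, 0, -0.75, 40],
    [0.84, 0.178, 0, 0, 0, -0.792, 40],
    [0.84, 0.178, 0, 0, 0, -0.792, 40]
  ]
}}

```text
time: 8.42
tool_pos: [0.4957, 0.1841, 0.0813]
ee_rot: [-3.14, -0.003, 2.95]
wrist_force: [0.6, 1.2, -1.8]
width: 0.0456
finger_force: 30.0
```

```bash
sed -i 's/(.542,.178,-11.0)/(.542,.1755,-11.0)/' h.py; python3 - <<'E'
from h import *
im=snap('wrist','w5.png');to(*bp(2,-.046),.02,169)
for d in robot.find_in('board_two','wrist')[:2]: print(d)
E
```

```text
t 8.5 pos [0.4958 0.1842 0.0814] rot [-1.799e+02 -1.000e-01  1.689e+02] w 0.0458 shift [-0.011  0.004  0.614] turn [-0.001 -0.001 -0.001]
{'extent': [281.8, 254.4, 126.7, 262.4], 'conf': 0.89}
```

View pics/w5.png

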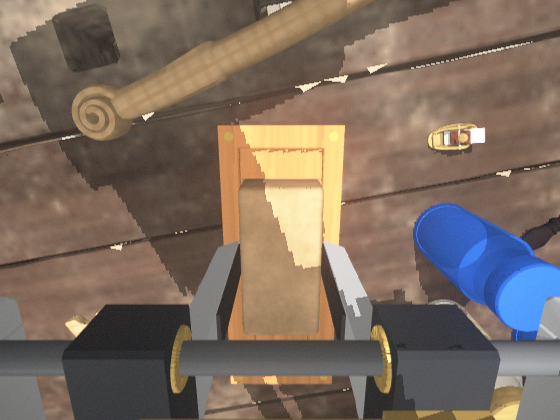

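The block is lined up with its pocket (pocket edges 238–324 px, block 240–323). Lowering and releasing.

>>> {"method": "servo_tool", "body": {
  "plan": [
    [-0.01, 0, 0.2, 0, 0, 0, 40],
    [-0.01, 0, 0.4, 0, 0, 0, 40],
    [-0.01, 0, 0.55, 0, 0, 0, 40],
    [-0.01, 0, 0.61, 0, 0, 0, 40],
    [-0.01, 0, 0.635, 0, 0, 0, 40],
    [-0.01, 0, 0.64, 0, 0, 0, 40],
    [-0.01, 0, 0.64, 0, 0, 0, 40]
  ]
}}

```text
time: 9.1
tool_pos: [0.4983, 0.1843, 0.0197]
ee_rot: [3.141, 0.001, 2.949]
wrist_force: [-0.1, -0.3, -1.0]
width: 0.0461
finger_force: 30.0
```

>>> {"method": "servo_tool", "body": {
  "plan": [
    [0, 0, 0, 0, 0, 0, 56],
    [0, 0, 0, 0, 0, 0, 56],
    [0, 0, 0, 0, 0, 0, 56],
    [0, 0, -0.2, 0, 0, 0, 56],
    [0, 0, -0.5, 0, 0, 0, 56],
    [0, 0, -0.8, 0, 0, 0, 56],
    [0, 0, -1, 0, 0, 0, 56]
  ]
}}

```text
time: 9.68
tool_pos: [0.4989, 0.1845, 0.1226]
ee_rot: [3.14, 0.004, 2.949]
wrist_force: [1.1, 0.3, 0.7]
width: 0.0559
finger_force: 0.0
```

```bash
python3 - <<'E'
from h import *
im=snap('wrist','w6.png')
for d in robot.find_in('block_center','wrist')[:2]: print(d,px2w('wrist',d['extent'][:2],.031),bp(2,-.046))
to(.6106,-.3096,.2,99)
for n in ('L',(.6106,-.3096)),('M',(.481,-.308)):print(n)
cv2.imwrite('pics/c6.png',im[80:420,130:430,::-1])
E
```

```text
{'extent': [281.9, 207.4, 59.9, 102.5], 'conf': 0.68} [0.50069445 0.1864523 ] (np.float64(0.4968451495614075), np.float64(0.18427721378732104))
t 9.8 pos [0.5009 0.185  0.1245] rot [179.7   0.6 169. ] w 0.0561 shift [-2.029 -4.642 -0.756] turn [0.006 0.004 0.778]
('L', (0.6106, -0.3096))
('M', (0.481, -0.308))
```

View pics/c6.png

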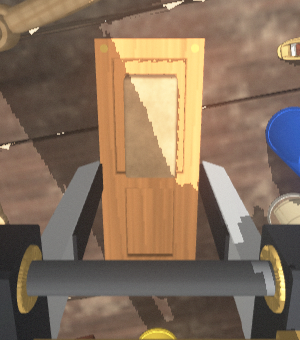

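The block sits in its pocket. Next, the large plane.

>>> {"method": "servo_tool", "body": {
  "plan": [
    [-0.05, -0.1, -0.4, 0, 0, 0, 60],
    [-0.15, -0.35, -0.76, 0, 0, 0, 60],
    [-0.3, -0.65, -0.83, 0, 0, 0, 60],
    [-0.4, -0.93, -0.83, 0, 0, 0, 60]
  ]
}}

```text
time: 10.12
tool_pos: [0.5213, 0.0843, 0.2053]
ee_rot: [3.14, 0.007, 2.951]
wrist_force: [0.2, -0.8, -0.1]
width: 0.0603
finger_force: 0.0
```

>>> {"method": "servo_tool", "body": {
  "plan": [
    [-0.13, -0.31, 0, 0, 0, 0, 60],
    [-0.27, -0.62, 0, 0, 0, 0, 60],
    [-0.4, -0.93, 0, 0, 0, 0, 60]
  ]
}}

```text
time: 10.37
tool_pos: [0.5404, -0.0151, 0.2006]
ee_rot: [-3.141, -0.001, 2.95]
wrist_force: [0.7, -0.1, -0.1]
width: 0.0605
finger_force: 0.0
```

>>> {"method": "servo_tool", "body": {
  "plan": [
    [-0.13, -0.31, 0, 0, 0, 0, 60],
    [-0.27, -0.62, 0, 0, 0, 0, 60],
    [-0.4, -0.93, 0, 0, 0, 0, 60]
  ]
}}

```text
time: 10.62
tool_pos: [0.5619, -0.1141, 0.2004]
ee_rot: [3.141, -0.002, 2.949]
wrist_force: [-0.1, 0.1, 0.4]
width: 0.0599
finger_force: 0.0
```

>>> {"method": "servo_tool", "body": {
  "plan": [
    [-0.13, -0.31, 0, 0, 0, 0, 60],
    [-0.27, -0.62, 0, 0, 0, 0, 60],
    [-0.4, -0.93, 0, 0, 0, 0, 60]
  ]
}}

```text
time: 10.87
tool_pos: [0.5835, -0.213, 0.2002]
ee_rot: [3.141, -0.002, 2.949]
wrist_force: [0.9, 0.3, -0.3]
width: 0.0597
finger_force: 0.0
```

>>> {"method": "servo_tool", "body": {
  "plan": [
    [-0.13, -0.31, 0, 0, 0, 0.079, 60],
    [-0.27, -0.62, 0, 0, 0, 0.158, 60],
    [-0.4, -0.93, 0, 0, 0, 0.237, 60],
    [-0.4, -0.93, 0, 0, 0, 0.316, 60],
    [-0.4, -0.93, 0, 0, 0, 0.395, 60],
    [-0.4, -0.93, 0, 0, 0, 0.474, 60],
    [-0.4, -0.93, 0, 0, 0, 0.553, 60],
    [-0.4, -0.93, 0, 0, 0, 0.632, 60],
    [-0.4, -0.93, 0, 0, 0, 0.711, 60],
    [-0.4, -0.93, 0, 0, 0, 0.79, 60],
    [-0.4, -0.93, 0, 0, 0, 0.869, 60],
    [-0.4, -0.93, 0, 0, 0, 0.93, 60]
  ]
}}

```text
time: 11.87
tool_pos: [0.6048, -0.3102, 0.2]
ee_rot: [-3.139, -0.001, 1.483]
wrist_force: [-0.7, -0.0, -0.8]
width: 0.0602
finger_force: 0.0
```

```bash
python3 - <<'E'
from h import *
im=snap('wrist','w7.png')
for n in 'plane_large_center','plane_medium_center','board_three':
  for d in robot.find_in(n,'wrist')[:4]: print(n,d,px2w('wrist',d['extent'][:2],.013))
to(.6106,-.3096,.2,69)
cv2.imwrite('pics/c7.png',cv2.resize(im[:400,80:480,::-1],(600,600)))
E
```

```text
plane_large_center {'extent': [291.5, 186.4, 22.7, 51.1], 'conf': 0.65} [ 0.61627464 -0.313108  ]
plane_medium_center {'extent': [176.1, 195.1, 28.1, 44.0], 'conf': 0.76} [ 0.48501884 -0.31300647]
board_three {'extent': [210.7, 55.5, 254.6, 109.9], 'conf': 0.96} [ 0.54426449 -0.1713252 ]
t 12.1 pos [ 0.605  -0.3103  0.2007] rot [-179.9   -0.    85.4] w 0.0598 shift [0.011 0.056 0.007] turn [-0.001 -0.     0.183]
```

View pics/c7.png

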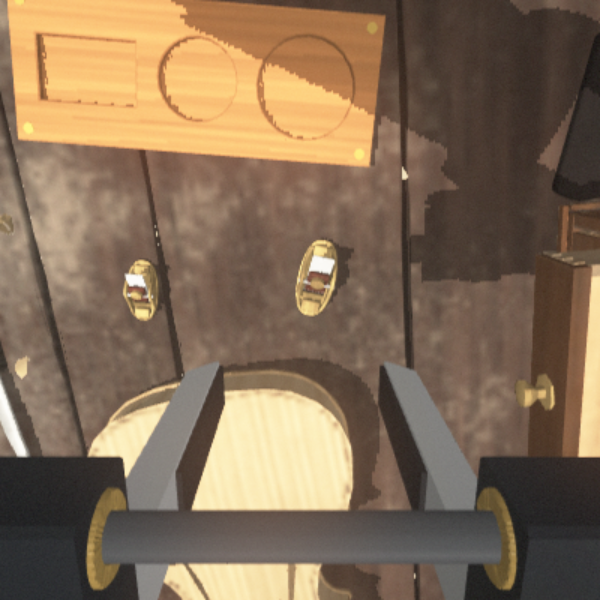

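The wrist view shows the large plane at crop (317,277) and the smaller medium plane at (142,290), with board three's pockets above them. Computing exact poses.

```bash
python3 - <<'E'
from h import *
q=lambda u,z:px2w('wrist',(80+u[0]/1.5,u[1]/1.5),z)
for n,a,b in (('L',(323,240),(310,316)),('M',(141,260),(146,321))):
    A,B=q(a,.012),q(b,.012);d=A-B;print(n,(A+B)/2,np.linalg.norm(d),np.degrees(np.arctan2(d[1],d[0])))
a=np.radians(-9.3)
for u,o in (((385,15),(.124,.048)),((372,166),(.124,-.048)),((18,138),(-.124,-.048))):
    print(q(u,.01),.5465+o[0]*np.cos(a)-o[1]*np.sin(a),-.164+o[0]*np.sin(a)+o[1]*np.cos(a))
for u,ox in (((87,69),-.074),((198,79),.001),((306,87),.075)): print('pocket',q(u,.01),bp(3,ox))
to(.6163,-.3131,.010,69)
E
```

```text
L [ 0.61590358 -0.31293041] 0.05929538675526776 76.47516158352197
M [ 0.48446002 -0.31209329] 0.04769236235540793 85.02290371906884
[ 0.67345126 -0.13962885] 0.6766270922474055 -0.13666979942929003
[ 0.66116872 -0.23453868] 0.6611131254214827 -0.23140794820434352
[ 0.41429288 -0.19609349] 0.41637290775259456 -0.19133020057070999
pocket [ 0.47132399 -0.15622272] (np.float64(0.47347267698589623), np.float64(-0.1520413172383513))
pocket [ 0.54540895 -0.16832408] (np.float64(0.5474868557164068), np.float64(-0.16416160382110337))
pocket [ 0.61827368 -0.17912529] (np.float64(0.6205141787305105), np.float64(-0.17612028658275208))
t 12.1 pos [ 0.605  -0.3103  0.2007] rot [-179.9   -0.    85.4] w 0.0598 shift [-0.021  0.118  1.907] turn [-0.001 -0.     0.183]
```

>>> {"method": "servo_tool", "body": {
  "plan": [
    [-0.02, 0.11, 0.2, 0, 0, 0.05, 46],
    [-0.02, 0.11, 0.5, 0, 0, 0.1, 46],
    [-0.02, 0.11, 0.8, 0, 0, 0.1, 46],
    [-0.02, 0.11, 1, 0, 0, 0.1, 46]
  ]
}}

```text
time: 12.4
tool_pos: [0.6149, -0.3126, 0.0981]
ee_rot: [-3.138, -0.001, 1.334]
wrist_force: [0.8, 0.2, -1.3]
width: 0.0464
finger_force: 0.0
```

>>> {"method": "servo_tool", "body": {
  "plan": [
    [0, 0, 0.3, 0, 0, 0, 46],
    [0, 0, 0.6, 0, 0, 0, 46],
    [0, 0, 0.8, 0, 0, 0, 46],
    [0, 0, 0.9, 0, 0, 0, 46],
    [0, 0, 0.9, 0, 0, 0, 46],
    [0, 0, 0.9, 0, 0, 0, 15],
    [0, 0, 0.9, 0, 0, 0, 15],
    [0, 0, 0.9, 0, 0, 0, 15],
    [0, 0, 0.9, 0, 0, 0, 15],
    [0, 0, 0.9, 0, 0, 0, 15],
    [0, 0, 0.9, 0, 0, 0, 15]
  ]
}}

```text
time: 13.32
tool_pos: [0.617, -0.3141, 0.0146]
ee_rot: [3.138, 0.001, 1.332]
wrist_force: [-1.7, 0.6, 6.1]
width: 0.0247
finger_force: 30.1
```

>>> {"method": "servo_tool", "body": {
  "plan": [
    [0, 0, 0, 0, 0, 0, 15],
    [0, 0, 0, 0, 0, 0, 15]
  ]
}}

```text
time: 13.48
tool_pos: [0.617, -0.3141, 0.0146]
ee_rot: [3.138, 0.001, 1.332]
wrist_force: [-1.0, 1.5, 6.1]
width: 0.0244
finger_force: 30.1
```

```bash
python3 - <<'E'
from h import *
s=robot.get_obs();print(s['wrist_force'],s['wrist_torque'],s['finger_force']);im=snap('wrist','w8.png');b=snap('scene','s8.png')
to(.616,-.313,.01,76.5)
p=w2px('scene',[.616,-.313,.02]);x,y=int(p[0]),int(p[1]);print(p)
cv2.imwrite('pics/c8.png',np.hstack([im[130:380,160:400,::-1],cv2.resize(b[y-40:y+22,x-35:x+35],(283,250),interpolation=cv2.INTER_CUBIC)]))
E
```

```text
[-1.04982218  1.52585039  6.10325897] [ 0.04145096  0.22795613 -0.01182486] 30.093778172449674
t 13.6 pos [ 0.617  -0.3141  0.0146] rot [1.798e+02 1.000e-01 7.630e+01] w 0.0246 shift [ 0.008 -0.013  0.046] turn [ 0.002  0.001 -0.002]
[346.12440341 165.80598031]
```

View pics/c8.png

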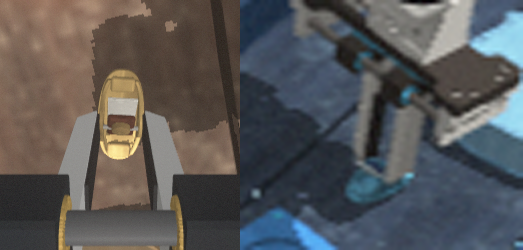

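The large plane is held. The 6 N push is light. Lifting and carrying it to board two.

>>> {"method": "servo_tool", "body": {
  "plan": [
    [0, 0, -0.1, 0, 0, 0, 15],
    [0, 0, -0.3, 0, 0, 0, 15],
    [0, 0, -0.6, 0, 0, 0, 15],
    [0, 0, -0.9, 0, 0, 0, 15],
    [0, 0, -1, 0, 0, 0, 15]
  ]
}}

```text
time: 14.0
tool_pos: [0.6182, -0.3144, 0.1178]
ee_rot: [3.133, 0.002, 1.332]
wrist_force: [0.8, -0.3, -0.9]
width: 0.0242
finger_force: 29.9
```

>>> {"method": "servo_tool", "body": {
  "plan": [
    [0.2, -0.05, -0.2, 0, 0, 0, 15],
    [0.5, -0.14, -0.4, 0, 0, 0, 15],
    [0.75, -0.2, -0.4, 0, 0, 0, 15],
    [0.92, -0.25, -0.4, 0, 0, 0, 15]
  ]
}}

```text
time: 14.33
tool_pos: [0.6143, -0.216, 0.1533]
ee_rot: [3.139, -0.001, 1.333]
wrist_force: [0.1, 0.1, -1.4]
width: 0.0243
finger_force: 29.9
```

>>> {"method": "servo_tool", "body": {
  "plan": [
    [0.25, -0.07, 0, 0, 0, 0, 15],
    [0.5, -0.14, 0, 0, 0, 0, 15],
    [0.75, -0.2, 0, 0, 0, 0, 15],
    [0.92, -0.25, 0, 0, 0, 0, 15]
  ]
}}

```text
time: 14.67
tool_pos: [0.6101, -0.1202, 0.1499]
ee_rot: [-3.138, -0.001, 1.333]
wrist_force: [0.5, -0.4, -1.3]
width: 0.0245
finger_force: 29.9
```

>>> {"method": "servo_tool", "body": {
  "plan": [
    [0.25, -0.07, 0, 0, 0, 0, 15],
    [0.5, -0.14, 0, 0, 0, 0, 15],
    [0.75, -0.2, 0, 0, 0, 0, 15],
    [0.92, -0.25, 0, 0, 0, 0, 15]
  ]
}}

```text
time: 15.0
tool_pos: [0.6076, -0.0251, 0.1499]
ee_rot: [-3.138, -0.0, 1.333]
wrist_force: [0.1, 0.7, -2.0]
width: 0.0243
finger_force: 29.9
```

>>> {"method": "servo_tool", "body": {
  "plan": [
    [0.25, -0.07, 0, 0, 0, 0, 15],
    [0.5, -0.14, 0, 0, 0, 0, 15],
    [0.75, -0.2, 0, 0, 0, 0, 15],
    [0.92, -0.25, 0, 0, 0, 0, 15]
  ]
}}

```text
time: 15.33
tool_pos: [0.605, 0.0701, 0.1498]
ee_rot: [-3.138, 0.0, 1.333]
wrist_force: [-0.3, -0.4, -1.0]
width: 0.0244
finger_force: 29.9
```

>>> {"method": "servo_tool", "body": {
  "plan": [
    [0.25, -0.07, 0, 0, 0, -0.075, 15],
    [0.5, -0.14, 0, 0, 0, -0.15, 15],
    [0.75, -0.2, 0, 0, 0, -0.225, 15],
    [0.93, -0.25, 0, 0, 0, -0.3, 15],
    [0.93, -0.25, 0, 0, 0, -0.375, 15],
    [0.93, -0.25, 0, 0, 0, -0.45, 15],
    [0.93, -0.25, 0, 0, 0, -0.525, 15],
    [0.93, -0.25, 0, 0, 0, -0.6, 15],
    [0.93, -0.25, 0, 0, 0, -0.675, 15],
    [0.93, -0.25, 0, 0, 0, -0.75, 15],
    [0.93, -0.25, 0, 0, 0, -0.825, 15],
    [0.93, -0.25, 0, 0, 0, -0.9, 15]
  ]
}}

```text
time: 16.33
tool_pos: [0.603, 0.1639, 0.1497]
ee_rot: [-3.139, -0.003, 2.751]
wrist_force: [-0.4, 0.0, -2.2]
width: 0.0246
finger_force: 29.9
```

>>> {"method": "servo_tool", "body": {
  "plan": [
    [0, 0, 0, 0, 0, -0.07, 15],
    [0, 0, 0, 0, 0, -0.13, 15],
    [0, 0, 0, 0, 0, -0.13, 15]
  ]
}}

```text
time: 16.58
tool_pos: [0.603, 0.1639, 0.1498]
ee_rot: [-3.14, -0.003, 2.951]
wrist_force: [-0.3, 0.7, -1.5]
width: 0.0248
finger_force: 29.9
```

```bash
sed -i 's/(.5465,-.164,-9.3)/(.5455,-.1665,-9.3)/' h.py; python3 - <<'E'
from h import *
s=robot.get_obs();print(s['wrist_force'],s['finger_force'],s['joint_positions']);im=snap('wrist','w9.png')
to(*bp(2,.063),.0186,169)
for d in robot.find_in('plane_large_center','wrist')[:3]+robot.find_in('board_two','wrist')[:1]: print(d)
# edges along row/col for board: orange mask extents
m=cv2.inRange(cv2.cvtColor(im,cv2.COLOR_RGB2HSV),(9,110,60),(24,255,255))
for r in (60,100,140,180,220): 
    x=np.flatnonzero(m[r]);x=x[(x>150)&(x<400)]
    if len(x): print(r,x.min(),x.max())
for y in (-.047,.047): 
    p=robot.camera_params('wrist');T=np.linalg.inv(np.array(p['tool_from_camera']));Rt=R.from_euler('xyz',s['ee_rot'])
    for x in (-.117,.0,.117):
        a=np.radians(-11);w=np.array([.542+x*np.cos(a)-y*np.sin(a),.1755+x*np.sin(a)+y*np.cos(a),.01])
        c=T[:3,:3]@Rt.inv().apply(w-s['tool_pos'])+T[:3,3];q=np.array(p['camera_matrix'])@c;print('exp',x,y,(q[:2]/q[2]).round(1))
E
```

```text
[-0.31339477  0.72468541 -1.54915481] 29.917864094823017 [ 1.74900317e-01  2.70801278e-01  1.26050295e+00 -3.88356678e-04
  1.61358465e+00 -1.20521040e+00]
t 16.6 pos [0.6031 0.1639 0.1501] rot [-1.799e+02 -1.000e-01  1.689e+02] w 0.0244 shift [-1.100e-02 -1.000e-03  1.315e+00] turn [-0.001 -0.002 -0.001]
{'extent': [279.5, 246.8, 41.6, 85.9], 'conf': 0.55}
{'extent': [282.1, 123.8, 109.5, 247.6], 'conf': 0.77}
60 228 333
100 229 332
140 231 330
180 233 328
220 234 327
exp -0.117 -0.047 [225.4 -10.6]
exp 0.0 -0.047 [230.8 131.6]
exp 0.117 -0.047 [235.3 247.2]
exp -0.117 0.047 [337.1 -10.4]
exp 0.0 0.047 [331.  131.8]
exp 0.117 0.047 [326.  247.4]
```

>>> {"method": "servo_tool", "body": {
  "plan": [
    [-0.01, 0, 0.3, 0, 0, 0, 15],
    [-0.01, 0, 0.6, 0, 0, 0, 15],
    [-0.01, 0, 0.85, 0, 0, 0, 15],
    [-0.01, 0, 1, 0, 0, 0, 15]
  ]
}}

```text
time: 17.07
tool_pos: [0.6026, 0.1635, 0.0478]
ee_rot: [-3.139, -0.005, 2.948]
wrist_force: [0.0, 0.0, -1.3]
width: 0.0244
finger_force: 29.9
```

>>> {"method": "servo_tool", "body": {
  "plan": [
    [0, 0, 0.1, 0, 0, 0, 15],
    [0, 0, 0.2, 0, 0, 0, 15],
    [0, 0, 0.27, 0, 0, 0, 15],
    [0, 0, 0.305, 0, 0, 0, 15],
    [0, 0, 0.32, 0, 0, 0, 15],
    [0, 0, 0.32, 0, 0, 0, 15],
    [0, 0, 0.32, 0, 0, 0, 15]
  ]
}}

```text
time: 17.65
tool_pos: [0.6056, 0.1641, 0.021]
ee_rot: [3.141, 0.002, 2.949]
wrist_force: [-0.5, 0.0, -1.2]
width: 0.0242
finger_force: 29.9
```

>>> {"method": "servo_tool", "body": {
  "plan": [
    [0, 0, 0.02, 0, 0, 0, 15],
    [0, 0, 0.02, 0, 0, 0, 15],
    [0, 0, 0.02, 0, 0, 0, 15]
  ]
}}

```text
time: 17.9
tool_pos: [0.6054, 0.164, 0.0186]
ee_rot: [3.141, 0.001, 2.949]
wrist_force: [0.6, 0.3, -0.1]
width: 0.0245
finger_force: 29.9
```

It touches the pocket floor exactly at the expected height. Releasing and lifting.

>>> {"method": "servo_tool", "body": {
  "plan": [
    [0, 0, 0, 0, 0, 0, 40],
    [0, 0, 0, 0, 0, 0, 40],
    [0, 0, 0, 0, 0, 0, 40],
    [0, 0, -0.2, 0, 0, 0, 40],
    [0, 0, -0.5, 0, 0, 0, 40],
    [0, 0, -0.8, 0, 0, 0, 40],
    [0, 0, -1, 0, 0, 0, 40]
  ]
}}

```text
time: 18.48
tool_pos: [0.6059, 0.1642, 0.1214]
ee_rot: [3.14, 0.004, 2.949]
wrist_force: [0.2, 0.0, -0.2]
width: 0.04
finger_force: 0.0
```

>>> {"method": "servo_tool", "body": {
  "plan": [
    [0, 0, -0.2, 0, 0, 0, 46],
    [0, 0, -0.5, 0, 0, 0, 46],
    [0, 0, -0.7, 0, 0, 0, 46],
    [0, 0, -0.7, 0, 0, 0, 46]
  ]
}}

```text
time: 18.82
tool_pos: [0.6074, 0.1645, 0.1946]
ee_rot: [3.138, 0.01, 2.949]
wrist_force: [0.4, 0.1, 1.4]
width: 0.0459
finger_force: 0.0
```

```bash
python3 - <<'E'
from h import *
im=snap('wrist','w10.png')
for d in robot.find_in('plane_large_center','wrist')[:3]: print(d,px2w('wrist',d['extent'][:2],.02))
print(bp(2,.063)); to(.4845,-.312,.15,85)
E
```

```text
{'extent': [280.0, 183.4, 24.2, 51.1], 'conf': 0.71} [0.59954125 0.16441547]
(np.float64(0.6038425125572029), np.float64(0.16347903329127766))
t 18.9 pos [0.6052 0.1641 0.1885] rot [1.80e+02 1.00e-01 1.69e+02] w 0.046 shift [ 0.277 -4.904  0.382] turn [0.001 0.001 0.933]
```

>>> {"method": "servo_tool", "body": {
  "plan": [
    [0.01, -0.2, 0, 0, 0, 0, 46],
    [0.03, -0.55, 0, 0, 0, 0, 46],
    [0.05, -0.9, 0, 0, 0, 0, 46],
    [0.055, -0.98, 0, 0, 0, 0, 46]
  ]
}}

```text
time: 19.25
tool_pos: [0.5785, 0.0648, 0.1849]
ee_rot: [-3.138, -0.005, 2.946]
wrist_force: [0.2, 0.4, -0.5]
width: 0.046
finger_force: 0.0
```

>>> {"method": "servo_tool", "body": {
  "plan": [
    [0.02, -0.33, 0, 0, 0, 0, 46],
    [0.04, -0.66, 0, 0, 0, 0, 46],
    [0.055, -0.98, 0, 0, 0, 0, 46]
  ]
}}

```text
time: 19.5
tool_pos: [0.5551, -0.0269, 0.1853]
ee_rot: [3.142, -0.004, 2.95]
wrist_force: [0.6, 0.1, 0.6]
width: 0.0462
finger_force: 0.0
```

>>> {"method": "servo_tool", "body": {
  "plan": [
    [0.02, -0.33, 0, 0, 0, 0, 46],
    [0.04, -0.66, 0, 0, 0, 0, 46],
    [0.055, -0.98, 0, 0, 0, 0, 46]
  ]
}}

```text
time: 19.75
tool_pos: [0.531, -0.1222, 0.1854]
ee_rot: [3.141, -0.004, 2.95]
wrist_force: [1.6, 0.6, 0.6]
width: 0.0462
finger_force: 0.0
```

>>> {"method": "servo_tool", "body": {
  "plan": [
    [0.02, -0.33, 0, 0, 0, 0, 46],
    [0.04, -0.66, 0, 0, 0, 0, 46],
    [0.055, -0.98, 0, 0, 0, 0, 46]
  ]
}}

```text
time: 20.0
tool_pos: [0.507, -0.2173, 0.1854]
ee_rot: [3.14, -0.004, 2.949]
wrist_force: [0.5, -0.9, 0.3]
width: 0.046
finger_force: 0.0
```

>>> {"method": "servo_tool", "body": {
  "plan": [
    [0.02, -0.33, 0, 0, 0, 0.079, 46],
    [0.04, -0.66, 0, 0, 0, 0.158, 46],
    [0.055, -0.98, 0, 0, 0, 0.237, 46],
    [0.055, -0.98, 0, 0, 0, 0.316, 46],
    [0.055, -0.98, 0, 0, 0, 0.395, 46],
    [0.055, -0.98, 0, 0, 0, 0.474, 46],
    [0.055, -0.98, 0, 0, 0, 0.553, 46],
    [0.055, -0.98, 0, 0, 0, 0.632, 46],
    [0.055, -0.98, 0, 0, 0, 0.711, 46],
    [0.055, -0.98, 0, 0, 0, 0.79, 46],
    [0.055, -0.98, 0, 0, 0, 0.869, 46],
    [0.055, -0.98, 0, 0, 0, 0.933, 46]
  ]
}}

```text
time: 21.0
tool_pos: [0.4837, -0.3108, 0.1852]
ee_rot: [-3.138, -0.003, 1.478]
wrist_force: [-0.3, 0.4, -0.3]
width: 0.0463
finger_force: 0.0
```

```bash
python3 - <<'E'
from h import *
im=snap('wrist','w11.png')
for d in robot.find_in('plane_medium_center','wrist')[:3]:
    e=d['extent'];print(d,px2w('wrist',e[:2],.013))
x,y,w,h=[int(v) for v in robot.find_in('plane_medium_center','wrist')[0]['extent']]
c=im[y-h//2-6:y+h//2+6,x-w//2-6:x+w//2+6]
m=cv2.inRange(cv2.cvtColor(c,cv2.COLOR_RGB2HSV),(15,70,80),(35,255,255))
q=np.argwhere(m)[:,::-1].astype(np.float32)+[x-w//2-6,y-h//2-6]
W=np.array([px2w('wrist',u,.012) for u in q],np.float32)
print(len(q),cv2.minAreaRect(W*1000))
v=np.linalg.svd(W-W.mean(0),full_matrices=False)[2][0];print(W.mean(0),np.degrees(np.arctan2(v[1],v[0])))
to(.4845,-.312,.012,85)
E
```

```text
{'extent': [280.6, 186.8, 19.9, 42.4], 'conf': 0.77} [ 0.48308674 -0.30967135]
705 ((481.7328186035156, -309.392578125), (58.77294158935547, 31.98127555847168), 85.86732482910156)
[ 0.48344904 -0.310741  ] -103.81626
t 21.1 pos [ 0.4838 -0.311   0.1858] rot [-1.798e+02 -1.000e-01  8.520e+01] w 0.0463 shift [-0.013  0.013  1.738] turn [-0.002 -0.001  0.002]
```

>>> {"method": "servo_tool", "body": {
  "plan": [
    [0, 0, 0.2, 0, 0, 0, 40],
    [0, 0, 0.5, 0, 0, 0, 40],
    [0, 0, 0.8, 0, 0, 0, 40],
    [0, 0, 1, 0, 0, 0, 40]
  ]
}}

```text
time: 21.48
tool_pos: [0.4828, -0.3104, 0.0839]
ee_rot: [-3.138, -0.003, 1.487]
wrist_force: [-0.5, -0.5, -0.3]
width: 0.0399
finger_force: 0.0
```

>>> {"method": "servo_tool", "body": {
  "plan": [
    [0, 0, 0.3, 0, 0, 0, 40],
    [0, 0, 0.5, 0, 0, 0, 40],
    [0, 0, 0.65, 0, 0, 0, 40],
    [0, 0, 0.72, 0, 0, 0, 40],
    [0, 0, 0.72, 0, 0, 0, 40],
    [0, 0, 0.72, 0, 0, 0, 12],
    [0, 0, 0.72, 0, 0, 0, 12],
    [0, 0, 0.72, 0, 0, 0, 12],
    [0, 0, 0.72, 0, 0, 0, 12],
    [0, 0, 0.72, 0, 0, 0, 12],
    [0, 0, 0.72, 0, 0, 0, 12],
    [0, 0, 0.72, 0, 0, 0, 12]
  ]
}}

```text
time: 22.48
tool_pos: [0.4844, -0.3119, 0.0163]
ee_rot: [3.141, 0.0, 1.484]
wrist_force: [0.9, 0.3, -0.1]
width: 0.0121
finger_force: 0.0
```

Missed again: the fingertips sit a few mm behind the TCP. Opening and going about 9 mm lower.

>>> {"method": "servo_tool", "body": {
  "plan": [
    [0, 0, 0, 0, 0, 0, 40],
    [0, 0, 0, 0, 0, 0, 40],
    [0, 0, 0, 0, 0, 0, 40],
    [0, 0, 0, 0, 0, 0, 40],
    [0, 0, 0, 0, 0, 0, 40],
    [0, 0, 0, 0, 0, 0, 40]
  ]
}}

```text
time: 22.98
tool_pos: [0.4843, -0.3117, 0.0159]
ee_rot: [-3.142, 0.0, 1.484]
wrist_force: [0.1, 0.5, 0.2]
width: 0.0401
finger_force: 0.0
```

```bash
python3 - <<'E'
from h import *
print(robot.get_obs()['wrist_force'])
im=snap('wrist','w12.png')
for d in robot.find_in('plane_medium_center','wrist')[:3]: print(d,px2w('wrist',d['extent'][:2],.015))
to(.4845,-.312,.006,85)
cv2.imwrite('pics/c12.png',im[130:380,160:400,::-1])
E
```

```text
[0.09068965 0.51768763 0.21103861]
{'extent': [276.5, 244.6, 38.2, 70.9], 'conf': 0.84} [ 0.48196936 -0.30637943]
t 23.1 pos [ 0.4843 -0.3118  0.016 ] rot [-180.    0.   85.] w 0.0397 shift [-0.002  0.002  0.1  ] turn [-0.  0.  0.]
```

>>> {"method": "servo_tool", "body": {
  "plan": [
    [0, 0, 0.04, 0, 0, 0, 40],
    [0, 0, 0.08, 0, 0, 0, 40],
    [0, 0, 0.1, 0, 0, 0, 40],
    [0, 0, 0.1, 0, 0, 0, 40]
  ]
}}

```text
time: 23.42
tool_pos: [0.4836, -0.3113, 0.0049]
ee_rot: [-3.14, -0.001, 1.484]
wrist_force: [-0.0, 0.4, -0.5]
width: 0.0402
finger_force: 0.0
```

>>> {"method": "servo_tool", "body": {
  "plan": [
    [0, 0, 0, 0, 0, 0, 12],
    [0, 0, 0, 0, 0, 0, 12],
    [0, 0, 0, 0, 0, 0, 12],
    [0, 0, 0, 0, 0, 0, 12],
    [0, 0, 0, 0, 0, 0, 12],
    [0, 0, 0, 0, 0, 0, 12]
  ]
}}

```text
time: 23.92
tool_pos: [0.4843, -0.3119, 0.0061]
ee_rot: [3.141, 0.0, 1.484]
wrist_force: [-0.9, 0.3, 0.1]
width: 0.0202
finger_force: 30.0
```

>>> {"method": "servo_tool", "body": {
  "plan": [
    [0, 0, -0.1, 0, 0, 0, 12],
    [0, 0, -0.3, 0, 0, 0, 12],
    [0, 0, -0.6, 0, 0, 0, 12],
    [0, 0, -0.9, 0, 0, 0, 12],
    [0, 0, -1, 0, 0, 0, 12]
  ]
}}

```text
time: 24.33
tool_pos: [0.4866, -0.3134, 0.112]
ee_rot: [3.134, 0.005, 1.484]
wrist_force: [0.4, -0.7, 0.0]
width: 0.02
finger_force: 30.0
```

>>> {"method": "servo_tool", "body": {
  "plan": [
    [0.2, -0.03, 0, 0, 0, 0, 12],
    [0.5, -0.08, 0, 0, 0, 0, 12],
    [0.78, -0.13, 0, 0, 0, 0, 12]
  ]
}}

```text
time: 24.58
tool_pos: [0.4779, -0.2323, 0.1059]
ee_rot: [3.141, -0.0, 1.482]
wrist_force: [1.2, 0.6, -0.5]
width: 0.02
finger_force: 30.0
```

>>> {"method": "servo_tool", "body": {
  "plan": [
    [0.3, -0.05, 0, 0, 0, -0.079, 12],
    [0.6, -0.1, 0, 0, 0, -0.158, 12],
    [0.78, -0.13, 0, 0, 0, -0.237, 12],
    [0.78, -0.13, 0, 0, 0, -0.316, 12],
    [0.78, -0.13, 0, 0, 0, -0.395, 12],
    [0.78, -0.13, 0, 0, 0, -0.474, 12],
    [0.78, -0.13, 0, 0, 0, -0.553, 12],
    [0.78, -0.13, 0, 0, 0, -0.632, 12],
    [0.78, -0.13, 0, 0, 0, -0.711, 12],
    [0.78, -0.13, 0, 0, 0, -0.79, 12],
    [0.78, -0.13, 0, 0, 0, -0.869, 12],
    [0.78, -0.13, 0, 0, 0, -0.948, 12]
  ]
}}

```text
time: 25.58
tool_pos: [0.4716, -0.1538, 0.1055]
ee_rot: [3.141, -0.001, 2.979]
wrist_force: [-0.4, 0.3, -1.1]
width: 0.0201
finger_force: 30.0
```

>>> {"method": "servo_tool", "body": {
  "plan": [
    [0, 0, 0, 0, 0, -0.004, 12],
    [0, 0, 0, 0, 0, -0.004, 12]
  ]
}}

```text
time: 25.75
tool_pos: [0.4717, -0.1539, 0.1056]
ee_rot: [3.141, -0.001, 2.977]
wrist_force: [0.4, 0.2, -0.7]
width: 0.0196
finger_force: 30.0
```

```bash
cat >> h.py <<'E'
def chk(b):
    x0,y0,a={2:(.542,.1755,-11.0),3:(.5455,-.1665,-9.3)}[b];hx,hy={2:(.117,.047),3:(.124,.048)}[b];a=np.radians(a)
    s=robot.get_obs();p=robot.camera_params('wrist');T=np.linalg.inv(np.array(p['tool_from_camera']));Rt=R.from_euler('xyz',s['ee_rot'])
    for x in (-hx,0,hx):
        for y in (-hy,hy):
            w=np.array([x0+x*np.cos(a)-y*np.sin(a),y0+x*np.sin(a)+y*np.cos(a),.01])
            q=np.array(p['camera_matrix'])@(T[:3,:3]@Rt.inv().apply(w-s['tool_pos'])+T[:3,3]);print('exp',x,y,(q[:2]/q[2]).round(0),end=' ')
    print()
E
python3 - <<'E'
from h import *
im=snap('wrist','w13.png')
print(robot.get_obs()['finger_force']);to(*bp(3,-.074),.0101,170.7)
for n in 'plane_medium_center','board_three':
  for d in robot.find_in(n,'wrist')[:2]: print(n,d)
m=cv2.inRange(cv2.cvtColor(im,cv2.COLOR_RGB2HSV),(9,110,40),(24,255,255))
for r in (110,140,170,200,230):
    x=np.flatnonzero(m[r]);x=x[(x>150)&(x<400)]
    if len(x): print(r,x.min(),x.max())
chk(3)
E
```

```text
29.998514312301268
t 25.8 pos [ 0.4718 -0.154   0.1057] rot [180.   -0.  170.5] w 0.02 shift [-0.008 -0.005  0.956] turn [ 0.    -0.    -0.002]
plane_medium_center {'extent': [281.2, 249.6, 42.9, 77.9], 'conf': 0.74}
board_three {'extent': [279.3, 270.4, 120.4, 247.3], 'conf': 0.82}
170 222 336
200 224 335
230 225 334
exp -0.124 -0.048 [222. 151.] exp -0.124 0.048 [339. 151.] exp 0 -0.048 [229. 286.] exp 0 0.048 [332. 285.] exp 0.124 -0.048 [234. 393.] exp 0.124 0.048 [327. 393.]
```

>>> {"method": "servo_tool", "body": {
  "plan": [
    [-0.01, 0, 0.3, 0, 0, 0, 12],
    [-0.01, 0, 0.55, 0, 0, 0, 12],
    [-0.01, 0, 0.75, 0, 0, 0, 12],
    [-0.01, 0, 0.88, 0, 0, 0, 12],
    [-0.01, 0, 0.93, 0, 0, 0, 12],
    [-0.01, 0, 0.96, 0, 0, 0, 12],
    [-0.01, 0, 0.96, 0, 0, 0, 12],
    [-0.01, 0, 0.96, 0, 0, 0, 12],
    [-0.01, 0, 0.96, 0, 0, 0, 12]
  ]
}}

```text
time: 26.65
tool_pos: [0.4739, -0.1547, 0.011]
ee_rot: [-3.141, 0.002, 2.979]
wrist_force: [-0.0, 0.5, -0.3]
width: 0.02
finger_force: 30.0
```

>>> {"method": "servo_tool", "body": {
  "plan": [
    [0, 0, 0.01, 0, 0, 0, 12],
    [0, 0, 0.01, 0, 0, 0, 12],
    [0, 0, 0.01, 0, 0, 0, 32],
    [0, 0, 0.01, 0, 0, 0, 32],
    [0, 0, 0.01, 0, 0, 0, 32],
    [0, 0, -0.2, 0, 0, 0, 32],
    [0, 0, -0.5, 0, 0, 0, 32],
    [0, 0, -0.8, 0, 0, 0, 32],
    [0, 0, -1, 0, 0, 0, 40]
  ]
}}

```text
time: 27.4
tool_pos: [0.4737, -0.1546, 0.1127]
ee_rot: [-3.141, 0.003, 2.979]
wrist_force: [0.5, -0.9, 0.2]
width: 0.0357
finger_force: 0.0
```

>>> {"method": "servo_tool", "body": {
  "plan": [
    [0, 0, -0.2, 0, 0, 0, 60],
    [0, 0, -0.5, 0, 0, 0, 60],
    [0, 0, -0.9, 0, 0, 0, 60],
    [0, 0, -0.9, 0, 0, 0, 60]
  ]
}}

```text
time: 27.73
tool_pos: [0.4763, -0.1558, 0.2086]
ee_rot: [-3.138, 0.014, 2.979]
wrist_force: [1.4, -0.0, 1.3]
width: 0.0589
finger_force: 0.0
```

```bash
python3 - <<'E'
from h import *
im=snap('wrist','w14.png')
for d in robot.find_in('plane_medium_center','wrist')[:3]: print(d,px2w('wrist',d['extent'][:2],.016))
print(bp(3,-.074))
# clamp triangulate from top & scene
P=[];
for c,u in (('top',(296.1,197.8)),('scene',(272.8,212.6))):
    o,d=ray(c,u);d/=np.linalg.norm(d);P.append((o,d))
A=sum(np.eye(3)-np.outer(d,d) for o,d in P);b=sum((np.eye(3)-np.outer(d,d))@o for o,d in P);print('clamp',np.linalg.solve(A,b))
P=[]
for c,u in (('top',(176.2,216.6)),('scene',(202.6,289.2))):
    o,d=ray(c,u);d/=np.linalg.norm(d);P.append((o,d))
A=sum(np.eye(3)-np.outer(d,d) for o,d in P);b=sum((np.eye(3)-np.outer(d,d))@o for o,d in P);print('jar',np.linalg.solve(A,b))
to(.66,-.011,.2,99)
E
```

```text
{'extent': [283.1, 178.1, 20.9, 39.2], 'conf': 0.74} [ 0.46721168 -0.15119206]
{'extent': [414.9, 298.0, 30.3, 15.4], 'conf': 0.34} [ 0.64329614 -0.01343544]
(np.float64(0.47247267698589623), np.float64(-0.1545413172383513))
clamp [ 0.66419012 -0.00970404  0.02310184]
jar [0.61490747 0.30817238 0.06427251]
t 27.8 pos [ 0.474  -0.1547  0.2022] rot [-179.9    0.3  170.7] w 0.0601 shift [-1.603  1.719  0.027] turn [0.001 0.003 0.797]
```

>>> {"method": "servo_tool", "body": {
  "plan": [
    [-0.2, 0.2, 0, 0, 0, 0, 60],
    [-0.45, 0.48, 0, 0, 0, 0, 60],
    [-0.7, 0.76, 0, 0, 0, 0, 60],
    [-0.8, 0.86, 0, 0, 0, 0, 60]
  ]
}}

```text
time: 28.17
tool_pos: [0.567, -0.0793, 0.1969]
ee_rot: [3.14, -0.004, 2.982]
wrist_force: [-1.2, 0.3, 0.2]
width: 0.06
finger_force: 0.0
```

>>> {"method": "servo_tool", "body": {
  "plan": [
    [-0.25, 0.27, 0, 0, 0, 0, 60],
    [-0.5, 0.54, 0, 0, 0, 0, 60],
    [-0.7, 0.76, 0, 0, 0, 0, 60],
    [-0.8, 0.86, 0, 0, 0, 0, 60],
    [-0.8, 0.86, 0, 0, 0, 0, 60],
    [-0.8, 0.86, 0, 0, 0, 0, 60]
  ]
}}

```text
time: 28.67
tool_pos: [0.6578, -0.0103, 0.1975]
ee_rot: [-3.141, -0.004, 2.98]
wrist_force: [-0.7, -0.4, 0.2]
width: 0.0598
finger_force: 0.0
```

```bash
python3 - <<'E'
from h import *
im=snap('wrist','w15.png')
for d in robot.find_in('clamp_center','wrist')[:3]:print(d,px2w('wrist',d['extent'][:2],.034),px2w('wrist',d['extent'][:2],.05))
to(.662,-.010,.035,170.7)
cv2.imwrite('pics/c15.png',cv2.resize(im[80:380,130:430,::-1],(600,600)))
E
```

```text
{'extent': [285.2, 196.4, 30.4, 37.7], 'conf': 0.72} [ 0.66526981 -0.00785345] [ 0.66117392 -0.00739799]
{'extent': [551.9, 107.2, 14.4, 40.8], 'conf': 0.45} [0.61779232 0.26739642] [0.61588199 0.25518112]
t 28.8 pos [ 0.6575 -0.0112  0.199 ] rot [-1.800e+02 -1.000e-01  1.707e+02] w 0.0602 shift [-0.046  0.021  1.64 ] turn [-0.001 -0.001 -0.001]
```

View pics/c15.png

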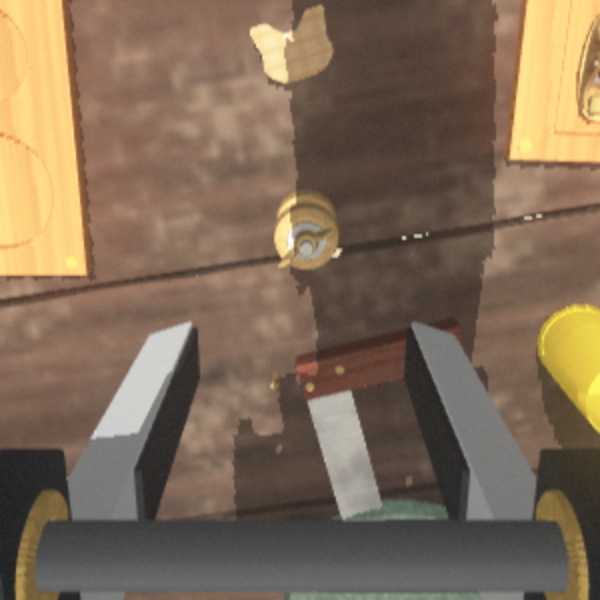

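The clamp's upper disc is at full-image pixel (283,200), about (0.665, -0.009). Descending on it.

>>> {"method": "servo_tool", "body": {
  "plan": [
    [-0.07, 0.03, 0.2, 0, 0, 0, 60],
    [-0.07, 0.03, 0.5, 0, 0, 0, 60],
    [-0.07, 0.03, 0.75, 0, 0, 0, 60],
    [-0.07, 0.03, 0.9, 0, 0, 0, 60]
  ]
}}

```text
time: 29.1
tool_pos: [0.6634, -0.0098, 0.1067]
ee_rot: [-3.141, -0.005, 2.978]
wrist_force: [-0.2, 0.7, -0.8]
width: 0.0599
finger_force: 0.0
```

>>> {"method": "servo_tool", "body": {
  "plan": [
    [0, 0, 0.3, 0, 0, 0, 60],
    [0, 0, 0.6, 0, 0, 0, 60],
    [0, 0, 0.8, 0, 0, 0, 60],
    [0, 0, 0.8, 0, 0, 0, 60],
    [0, 0, 0.8, 0, 0, 0, 60],
    [0, 0, 0.8, 0, 0, 0, 25],
    [0, 0, 0.8, 0, 0, 0, 25],
    [0, 0, 0.8, 0, 0, 0, 25],
    [0, 0, 0.8, 0, 0, 0, 25],
    [0, 0, 0.8, 0, 0, 0, 25],
    [0, 0, 0.8, 0, 0, 0, 25],
    [0, 0, 0.8, 0, 0, 0, 25]
  ]
}}

```text
time: 30.1
tool_pos: [0.667, -0.0088, 0.0317]
ee_rot: [-3.141, 0.003, 2.979]
wrist_force: [-0.9, -0.4, 5.9]
width: 0.0343
finger_force: 30.0
```

>>> {"method": "servo_tool", "body": {
  "plan": [
    [0, 0, -0.1, 0, 0, 0, 25],
    [0, 0, -0.3, 0, 0, 0, 25],
    [0, 0, -0.6, 0, 0, 0, 25],
    [0, 0, -0.8, 0, 0, 0, 25],
    [0, 0, -0.9, 0, 0, 0, 25]
  ]
}}

```text
time: 30.52
tool_pos: [0.6673, -0.0084, 0.1237]
ee_rot: [3.141, 0.005, 2.979]
wrist_force: [0.7, 0.9, 0.3]
width: 0.0343
finger_force: 30.0
```

>>> {"method": "servo_tool", "body": {
  "plan": [
    [0.1, -0.18, 0, 0, 0, 0, 25],
    [0.25, -0.46, 0, 0, 0, 0, 25],
    [0.4, -0.74, 0, 0, 0, 0, 25],
    [0.47, -0.88, 0, 0, 0, 0, 25]
  ]
}}

```text
time: 30.85
tool_pos: [0.603, -0.0897, 0.119]
ee_rot: [-3.14, -0.003, 2.978]
wrist_force: [-1.0, -0.9, -0.2]
width: 0.034
finger_force: 30.0
```

>>> {"method": "servo_tool", "body": {
  "plan": [
    [0.15, -0.28, 0, 0, 0, 0, 25],
    [0.3, -0.56, 0, 0, 0, 0, 25],
    [0.4, -0.78, 0, 0, 0, 0, 25],
    [0.47, -0.88, 0, 0, 0, 0, 25],
    [0.47, -0.88, 0, 0, 0, 0, 25],
    [0.47, -0.88, 0, 0, 0, 0, 25],
    [0.47, -0.88, 0, 0, 0, 0, 25]
  ]
}}

```text
time: 31.43
tool_pos: [0.5455, -0.1659, 0.1198]
ee_rot: [3.141, 0.0, 2.98]
wrist_force: [-0.0, 0.6, -0.5]
width: 0.034
finger_force: 30.0
```

```bash
python3 - <<'E'
from h import *
im=snap('wrist','w16.png')
print(robot.get_obs()['finger_force'],robot.get_obs()['wrist_force']);to(*bp(3,.001),.0357,170.7)
for n in 'clamp_center','board_three','plane_medium_center':
  for d in robot.find_in(n,'wrist')[:2]: print(n,d)
chk(3)
s=robot.get_obs()
p=robot.camera_params('wrist');T=np.linalg.inv(np.array(p['tool_from_camera']))
for z in (-.017,.03):
    q=np.array(p['camera_matrix'])@(T[:3,:3]@np.array([0,0,z])+T[:3,3]);print('axis px',z,q[:2]/q[2])
E
```

```text
29.966963231563568 [-0.27944572  0.64713897  0.51830644]
t 31.5 pos [ 0.5456 -0.1658  0.1198] rot [180.    0.  170.8] w 0.0342 shift [-0.01  -0.008  0.841] turn [0.    0.    0.001]
clamp_center {'extent': [281.8, 253.8, 59.3, 90.3], 'conf': 0.94}
board_three {'extent': [280.1, 188.1, 116.0, 265.5], 'conf': 0.62}
exp -0.124 -0.048 [221.  55.] exp -0.124 0.048 [341.  55.] exp 0 -0.048 [227. 204.] exp 0 0.048 [333. 204.] exp 0.124 -0.048 [232. 322.] exp 0.124 0.048 [327. 322.] 
axis px -0.017 [280.90298993 267.48946456]
axis px 0.03 [280.84660739 235.89759365]
```

>>> {"method": "servo_tool", "body": {
  "plan": [
    [-0.01, -0.01, 0.25, 0, 0, 0, 25],
    [-0.01, -0.01, 0.5, 0, 0, 0, 25],
    [-0.01, -0.01, 0.7, 0, 0, 0, 25],
    [-0.01, -0.01, 0.8, 0, 0, 0, 25],
    [-0.01, -0.01, 0.83, 0, 0, 0, 25],
    [-0.01, -0.01, 0.845, 0, 0, 0, 25],
    [-0.01, -0.01, 0.845, 0, 0, 0, 25],
    [-0.01, -0.01, 0.845, 0, 0, 0, 25]
  ]
}}

```text
time: 32.3
tool_pos: [0.5466, -0.1684, 0.0368]
ee_rot: [-3.141, 0.002, 2.979]
wrist_force: [-0.1, 0.4, -0.4]
width: 0.0338
finger_force: 30.0
```

>>> {"method": "servo_tool", "body": {
  "plan": [
    [0, 0, 0.01, 0, 0, 0, 25],
    [0, 0, 0.015, 0, 0, 0, 25],
    [0, 0, 0.015, 0, 0, 0, 25],
    [0, 0, 0.015, 0, 0, 0, 25]
  ]
}}

```text
time: 32.63
tool_pos: [0.5464, -0.1685, 0.0351]
ee_rot: [-3.141, 0.002, 2.979]
wrist_force: [0.1, -0.1, 2.9]
width: 0.0346
finger_force: 30.0
```

>>> {"method": "servo_tool", "body": {
  "plan": [
    [0, 0, 0, 0, 0, 0, 50],
    [0, 0, 0, 0, 0, 0, 50],
    [0, 0, 0, 0, 0, 0, 50],
    [0, 0, -0.2, 0, 0, 0, 50],
    [0, 0, -0.5, 0, 0, 0, 50],
    [0, 0, -0.8, 0, 0, 0, 60],
    [0, 0, -1, 0, 0, 0, 70]
  ]
}}

```text
time: 33.22
tool_pos: [0.5462, -0.1684, 0.1366]
ee_rot: [-3.141, 0.002, 2.979]
wrist_force: [-0.0, -0.7, 0.2]
width: 0.0602
finger_force: 0.0
```

>>> {"method": "servo_tool", "body": {
  "plan": [
    [0, 0.1, -0.3, 0, 0, 0, 70],
    [0, 0.35, -0.6, 0, 0, 0, 70],
    [0, 0.7, -0.7, 0, 0, 0, 70],
    [0.02, 0.96, -0.7, 0, 0, 0, 70]
  ]
}}

```text
time: 33.55
tool_pos: [0.5612, -0.072, 0.2084]
ee_rot: [3.141, 0.008, 2.979]
wrist_force: [-0.0, -0.6, 0.4]
width: 0.07
finger_force: 0.0
```

>>> {"method": "servo_tool", "body": {
  "plan": [
    [0, 0.3, 0, 0, 0, 0, 70],
    [0.02, 0.65, 0, 0, 0, 0, 70],
    [0.02, 0.96, 0, 0, 0, 0, 70]
  ]
}}

```text
time: 33.8
tool_pos: [0.5723, 0.0237, 0.2038]
ee_rot: [3.141, -0.001, 2.979]
wrist_force: [0.2, 0.8, -0.2]
width: 0.0699
finger_force: 0.0
```

>>> {"method": "servo_tool", "body": {
  "plan": [
    [0, 0.3, 0, 0, 0, 0, 70],
    [0.02, 0.65, 0, 0, 0, 0, 70],
    [0.02, 0.96, 0, 0, 0, 0, 70]
  ]
}}

```text
time: 34.05
tool_pos: [0.5858, 0.119, 0.2036]
ee_rot: [-3.142, -0.001, 2.98]
wrist_force: [0.5, -0.7, -0.0]
width: 0.0701
finger_force: 0.0
```

>>> {"method": "servo_tool", "body": {
  "plan": [
    [0, 0.3, 0, 0, 0, 0, 70],
    [0.02, 0.65, 0, 0, 0, 0, 70],
    [0.02, 0.96, 0, 0, 0, 0, 70]
  ]
}}

```text
time: 34.3
tool_pos: [0.5993, 0.214, 0.2034]
ee_rot: [-3.141, -0.001, 2.98]
wrist_force: [0.6, -1.1, -0.4]
width: 0.0697
finger_force: 0.0
```

>>> {"method": "servo_tool", "body": {
  "plan": [
    [0, 0.3, 0, 0, 0, 0, 70],
    [0.01, 0.65, 0, 0, 0, 0, 70],
    [0.01, 0.96, 0, 0, 0, 0, 70],
    [0.01, 0.96, 0, 0, 0, 0, 70],
    [0.01, 0.96, 0, 0, 0, 0, 70]
  ]
}}

```text
time: 34.72
tool_pos: [0.6137, 0.3083, 0.2024]
ee_rot: [-3.14, -0.002, 2.982]
wrist_force: [-0.1, -0.6, -0.8]
width: 0.0699
finger_force: 0.0
```

```bash
python3 - <<'E'
from h import *
im=snap('wrist','w17.png')
for d in robot.find_in('jar_center','wrist')[:4]:print(d,px2w('wrist',d['extent'][:2],.055))
to(.615,.308,.055,170.7)
hsv=cv2.cvtColor(im,cv2.COLOR_RGB2HSV)
g=cv2.medianBlur(cv2.cvtColor(im,cv2.COLOR_RGB2GRAY),3)
c=cv2.HoughCircles(g,cv2.HOUGH_GRADIENT,1,20,param1=100,param2=18,minRadius=18,maxRadius=34)
if c is not None:
    for u in c[0]: print(u,hsv[int(u[1]),int(u[0])],px2w('wrist',u[:2],.109))
cv2.imwrite('pics/c17.png',im[:420,:,::-1])
E
```

```text
{'extent': [272.4, 115.5, 49.1, 53.1], 'conf': 0.95} [0.53752003 0.31032136]
{'extent': [369.6, 216.4, 64.1, 68.9], 'conf': 0.81} [0.65302167 0.39265735]
{'extent': [279.9, 206.6, 52.7, 69.7], 'conf': 0.75} [0.62768979 0.30277448]
t 34.8 pos [0.6142 0.3061 0.2035] rot [-179.9   -0.   170.7] w 0.0696 shift [-0.006  0.022  1.485] turn [-0.001 -0.    -0.   ]
[270.5 113.5  24.3] [105 160 255] [0.53497462 0.31058519]
[277.5 218.5  21.8] [ 24  97 251] [0.62246287 0.30170785]
[371.5 222.5  24.5] [106 162 255] [0.63921884 0.38185957]
[298.5 365.5  32.3] [ 75   5 103] [0.77794671 0.2971303 ]
[147.5 204.5  22.1] [ 16 120 115] [0.59208665 0.19372817]
[173.5 193.5  32.3] [ 13 145 185] [0.58622398 0.21817323]
```

```bash
python3 - <<'E'
from h import *
im=snap('wrist','w18.png')
to(.615,.308,.055,170.7)
hsv=cv2.cvtColor(im,cv2.COLOR_RGB2HSV)
m=cv2.inRange(hsv,(15,50,150),(32,200,255));k=np.zeros_like(m);k[170:265,230:335]=m[170:265,230:335]
n,l,st,ce=cv2.connectedComponentsWithStats(cv2.morphologyEx(k,cv2.MORPH_OPEN,np.ones((3,3))))
for i in range(1,n):
    if st[i,4]>150: print(st[i],ce[i])
cv2.imwrite('pics/c18.png',cv2.resize(im[60:300,180:440,::-1],(780,600) if 0 else (650,600)))
E
```

```text
t 34.9 pos [0.6143 0.3057 0.2038] rot [-179.9   -0.   170.6] w 0.0704 shift [-0.003  0.026  1.488] turn [-0.001 -0.    -0.001]
[ 258  173   46   67 2376] [280.4537037  206.78282828]
```

View pics/c18.png

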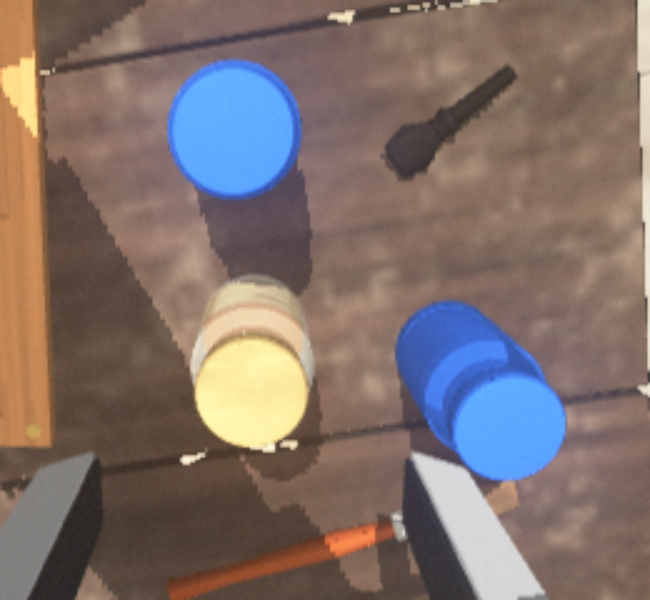

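The jar's lid is at full-image (281,216), about (0.621, 0.305). The blue jars are about 17 mm clear of the fingers. Descending.

>>> {"method": "servo_tool", "body": {
  "plan": [
    [-0.05, 0, 0.05, 0, 0, 0, 72],
    [-0.07, 0, 0.1, 0, 0, 0, 72],
    [-0.07, 0, 0.3, 0, 0, 0, 72],
    [-0.07, 0, 0.5, 0, 0, 0, 72],
    [-0.07, 0, 0.7, 0, 0, 0, 72]
  ]
}}

```text
time: 35.28
tool_pos: [0.6217, 0.3046, 0.1331]
ee_rot: [3.141, 0.001, 2.978]
wrist_force: [0.3, -0.8, -0.3]
width: 0.072
finger_force: 0.0
```

>>> {"method": "servo_tool", "body": {
  "plan": [
    [0, 0, 0.2, 0, 0, 0, 72],
    [0, 0, 0.4, 0, 0, 0, 72],
    [0, 0, 0.6, 0, 0, 0, 72],
    [0, 0, 0.72, 0, 0, 0, 72],
    [0, 0, 0.78, 0, 0, 0, 72],
    [0, 0, 0.78, 0, 0, 0, 72],
    [0, 0, 0.78, 0, 0, 0, 40],
    [0, 0, 0.78, 0, 0, 0, 40],
    [0, 0, 0.78, 0, 0, 0, 40],
    [0, 0, 0.78, 0, 0, 0, 40],
    [0, 0, 0.78, 0, 0, 0, 40],
    [0, 0, 0.78, 0, 0, 0, 40]
  ]
}}

```text
time: 36.28
tool_pos: [0.622, 0.3059, 0.0575]
ee_rot: [3.141, 0.002, 2.979]
wrist_force: [1.0, -0.6, 3.1]
width: 0.047
finger_force: 30.0
```

>>> {"method": "servo_tool", "body": {
  "plan": [
    [0, 0, -0.1, 0, 0, 0, 40],
    [0, 0, -0.25, 0, 0, 0, 40],
    [0, 0, -0.5, 0, 0, 0, 40],
    [0, 0, -0.75, 0, 0, 0, 40],
    [0, 0, -1, 0, 0, 0, 40]
  ]
}}

```text
time: 36.7
tool_pos: [0.6204, 0.3058, 0.1561]
ee_rot: [-3.14, -0.002, 2.979]
wrist_force: [0.8, 0.6, -2.7]
width: 0.047
finger_force: 30.0
```

>>> {"method": "servo_tool", "body": {
  "plan": [
    [-0.02, -0.1, -0.2, 0, 0, 0, 40],
    [-0.05, -0.3, -0.3, 0, 0, 0, 40],
    [-0.09, -0.6, -0.3, 0, 0, 0, 40],
    [-0.15, -0.95, -0.3, 0, 0, 0, 40]
  ]
}}

```text
time: 37.03
tool_pos: [0.6204, 0.2106, 0.1872]
ee_rot: [3.14, 0.001, 2.983]
wrist_force: [-0.2, 0.0, -2.3]
width: 0.047
finger_force: 30.0
```

>>> {"method": "servo_tool", "body": {
  "plan": [
    [-0.05, -0.32, 0, 0, 0, 0, 40],
    [-0.1, -0.64, 0, 0, 0, 0, 40],
    [-0.15, -0.96, 0, 0, 0, 0, 40]
  ]
}}

```text
time: 37.28
tool_pos: [0.6192, 0.1112, 0.1856]
ee_rot: [-3.141, -0.001, 2.98]
wrist_force: [-0.3, 0.7, -1.6]
width: 0.0473
finger_force: 30.0
```

>>> {"method": "servo_tool", "body": {
  "plan": [
    [-0.05, -0.32, 0, 0, 0, 0, 40],
    [-0.1, -0.64, 0, 0, 0, 0, 40],
    [-0.15, -0.96, 0, 0, 0, 0, 40]
  ]
}}

```text
time: 37.53
tool_pos: [0.6185, 0.0141, 0.1857]
ee_rot: [3.141, -0.001, 2.98]
wrist_force: [1.8, -0.7, -2.6]
width: 0.0471
finger_force: 30.0
```

>>> {"method": "servo_tool", "body": {
  "plan": [
    [-0.05, -0.32, 0, 0, 0, 0, 40],
    [-0.1, -0.64, 0, 0, 0, 0, 40],
    [-0.15, -0.96, 0, 0, 0, 0, 40]
  ]
}}

```text
time: 37.78
tool_pos: [0.6179, -0.0831, 0.1857]
ee_rot: [3.141, -0.001, 2.98]
wrist_force: [0.3, -0.1, -1.6]
width: 0.0471
finger_force: 30.0
```

>>> {"method": "servo_tool", "body": {
  "plan": [
    [-0.05, -0.3, 0, 0, 0, 0, 40],
    [-0.1, -0.6, 0, 0, 0, 0, 40],
    [-0.15, -0.85, 0, 0, 0, 0, 40],
    [-0.16, -0.95, 0, 0, 0, 0, 40],
    [-0.16, -0.95, 0, 0, 0, 0, 40],
    [-0.16, -0.95, 0, 0, 0, 0, 40],
    [-0.16, -0.95, 0, 0, 0, 0, 40]
  ]
}}

```text
time: 38.37
tool_pos: [0.619, -0.1764, 0.1859]
ee_rot: [3.14, -0.0, 2.981]
wrist_force: [-0.7, 0.4, -1.2]
width: 0.0472
finger_force: 30.0
```

```bash
python3 - <<'E'
from h import *
im=snap('wrist','w19.png')
print(robot.get_obs()['finger_force'],robot.get_obs()['wrist_force']);to(*bp(3,.075),.0615,170.7)
for n in 'jar_center','clamp_center','board_three','plane_medium_center':
  for d in robot.find_in(n,'wrist')[:2]: print(n,d)
chk(3)
p=robot.camera_params('wrist');T=np.linalg.inv(np.array(p['tool_from_camera']))
for z in (-.05,.058):
    q=np.array(p['camera_matrix'])@(T[:3,:3]@np.array([0,0,z])+T[:3,3]);print('axis px',z,q[:2]/q[2])
E
```

```text
29.989901830558665 [-0.58306935 -0.65079885 -1.39402247]
t 38.4 pos [ 0.6191 -0.1763  0.1861] rot [180.   -0.  170.8] w 0.0471 shift [-0.008 -0.023  1.246] turn [ 0.001 -0.     0.001]
jar_center {'extent': [550.0, 266.7, 14.1, 41.0], 'conf': 0.66}
jar_center {'extent': [282.6, 268.9, 87.3, 145.9], 'conf': 0.65}
clamp_center {'extent': [276.1, 117.1, 35.9, 36.1], 'conf': 0.65}
board_three {'extent': [280.6, 114.5, 103.9, 229.0], 'conf': 0.78}
plane_medium_center {'extent': [280.6, 39.9, 26.5, 56.3], 'conf': 0.9}
exp -0.124 -0.048 [228. -22.] exp -0.124 0.048 [331. -21.] exp 0 -0.048 [233. 117.] exp 0 0.048 [326. 117.] exp 0.124 -0.048 [237. 230.] exp 0.124 0.048 [321. 230.] 
axis px -0.05 [280.96238972 300.9983197 ]
axis px 0.058 [280.82226808 222.41047136]
```

>>> {"method": "servo_tool", "body": {
  "plan": [
    [-0.01, -0.02, 0.2, 0, 0, 0, 40],
    [-0.01, -0.02, 0.45, 0, 0, 0, 40],
    [-0.01, -0.02, 0.7, 0, 0, 0, 40],
    [-0.01, -0.02, 0.9, 0, 0, 0, 40],
    [-0.01, -0.02, 1, 0, 0, 0, 40]
  ]
}}

```text
time: 39.03
tool_pos: [0.6179, -0.1789, 0.0823]
ee_rot: [3.14, -0.005, 2.98]
wrist_force: [-0.4, 0.4, -2.7]
width: 0.047
finger_force: 30.0
```

>>> {"method": "servo_tool", "body": {
  "plan": [
    [0, 0, 0.1, 0, 0, 0, 40],
    [0, 0, 0.18, 0, 0, 0, 40],
    [0, 0, 0.22, 0, 0, 0, 40],
    [0, 0, 0.245, 0, 0, 0, 40],
    [0, 0, 0.245, 0, 0, 0, 40],
    [0, 0, 0.245, 0, 0, 0, 40],
    [0, 0, 0.245, 0, 0, 0, 40],
    [0, 0, 0.245, 0, 0, 0, 40]
  ]
}}

```text
time: 39.7
tool_pos: [0.6201, -0.1805, 0.0624]
ee_rot: [-3.141, 0.002, 2.979]
wrist_force: [-0.6, -0.4, -1.4]
width: 0.0473
finger_force: 30.0
```

Not touching yet, so I'll ease it down.

>>> {"method": "servo_tool", "body": {
  "plan": [
    [0, 0, 0.01, 0, 0, 0, 40],
    [0, 0, 0.02, 0, 0, 0, 40],
    [0, 0, 0.02, 0, 0, 0, 40],
    [0, 0, 0.02, 0, 0, 0, 40]
  ]
}}

```text
time: 40.03
tool_pos: [0.6205, -0.1806, 0.0614]
ee_rot: [-3.141, 0.003, 2.979]
wrist_force: [-1.9, -0.3, 5.7]
width: 0.047
finger_force: 30.0
```

On the floor at the expected height. Releasing and retreating upward.

>>> {"method": "servo_tool", "body": {
  "plan": [
    [0, 0, -0.01, 0, 0, 0, 66],
    [0, 0, -0.01, 0, 0, 0, 66],
    [0, 0, -0.01, 0, 0, 0, 66],
    [0, 0, -0.01, 0, 0, 0, 66],
    [0, 0, -0.2, 0, 0, 0, 66],
    [0, 0, -0.5, 0, 0, 0, 66],
    [0, 0, -0.8, 0, 0, 0, 66],
    [0, 0, -1, 0, 0, 0, 66]
  ]
}}

```text
time: 40.7
tool_pos: [0.6203, -0.1805, 0.1621]
ee_rot: [-3.141, 0.003, 2.979]
wrist_force: [0.9, -0.2, 0.3]
width: 0.0659
finger_force: 0.0
```

>>> {"method": "servo_tool", "body": {
  "plan": [
    [0.2, 0.2, -0.3, 0, 0, 0, 66],
    [0.5, 0.5, -0.6, 0, 0, 0, 66],
    [0.8, 0.8, -0.7, 0, 0, 0, 66],
    [1, 1, -0.7, 0, 0, 0, 66],
    [1, 1, -0.7, 0, 0, 0, 66]
  ]
}}

```text
time: 41.12
tool_pos: [0.5347, -0.0608, 0.2322]
ee_rot: [3.139, 0.002, 2.984]
wrist_force: [0.8, 0.3, 0.1]
width: 0.0659
finger_force: 0.0
```

>>> {"method": "servo_tool", "body": {
  "plan": [
    [0.3, 0.3, 0, 0, 0, 0, 66],
    [0.6, 0.6, 0, 0, 0, 0, 66],
    [0.9, 0.9, 0, 0, 0, 0, 66],
    [0.9, 0.9, 0, 0, 0, 0, 66],
    [0.9, 0.9, 0, 0, 0, 0, 66],
    [0.9, 0.9, 0, 0, 0, 0, 66],
    [0.9, 0.9, 0, 0, 0, 0, 66]
  ]
}}

```text
time: 41.7
tool_pos: [0.4636, 0.0369, 0.229]
ee_rot: [-3.141, -0.0, 2.978]
wrist_force: [-0.0, -0.7, 0.2]
width: 0.066
finger_force: 0.0
```

```bash
python3 - <<'E'
from h import *
exp={'block_center':(bp(2,-.046),.031),'plane_large_center':(bp(2,.063),.02),'plane_medium_center':(bp(3,-.074),.018),'clamp_center':(bp(3,.001),.038),'jar_center':(bp(3,.075),.058)}
for c in ('wrist','top','scene'):
    snap(c,c+'_end.png')
    for n,(xy,z) in exp.items():
        for d in robot.find_in(n,c)[:3]:
            w=px2w(c,d['extent'][:2],z); print(c,n,round(d['conf'],2),np.round(d['extent']),w.round(3),'err',np.round(1000*(w-xy)))
print(robot.get_obs()['tool_pos'],robot.get_obs()['time'])
E
```

```text
wrist block_center 0.58 [407. 190.  54.  78.] [0.496 0.18 ] err [-1. -5.]
wrist plane_large_center 0.81 [393. 269.  28.  39.] [0.6  0.16] err [-4. -4.]
wrist plane_medium_center 0.97 [131. 210.  23.  38.] [ 0.47 -0.15] err [-3.  4.]
wrist clamp_center 0.58 [128. 273.  46.  44.] [ 0.543 -0.166] err [-4.  0.]
wrist jar_center 0.96 [523. 211.  69.  60.] [0.531 0.297] err [-88. 475.]
wrist jar_center 0.75 [380. 398.  15.  43.] [0.764 0.12 ] err [145. 299.]
wrist jar_center 0.57 [551. 271.  12.  31.] [0.611 0.331] err [ -9. 510.]
top block_center 0.87 [226. 258.  21.  36.] [0.502 0.183] err [ 6. -1.]
top block_center 0.66 [229. 245.  47.  90.] [0.537 0.173] err [ 40. -11.]
top plane_large_center 0.49 [231. 222.  15.  22.] [0.601 0.168] err [-2.  4.]
top plane_medium_center 0.7 [352. 266.   9.  14.] [ 0.473 -0.155] err [ 0. -1.]
top plane_medium_center 0.28 [360. 211.  21.  19.] [ 0.622 -0.186] err [149. -31.]
top clamp_center 0.5 [358. 240.  18.  13.] [ 0.539 -0.171] err [-7. -5.]
top jar_center 0.89 [362. 210.  22.  19.] [ 0.617 -0.183] err [-2. -5.]
top jar_center 0.73 [174. 246.  28.  19.] [0.538 0.314] err [-81. 493.]
top jar_center 0.59 [145. 205.  23.  24.] [0.649 0.392] err [ 29. 570.]
scene block_center 0.65 [277. 292.  38.  45.] [0.488 0.187] err [-8.  3.]
scene plane_large_center 0.5 [250. 267.  16.  17.] [0.594 0.171] err [-9.  7.]
scene plane_large_center 0.27 [265. 286.  87.  77.] [0.528 0.188] err [-76.  25.]
scene clamp_center 0.62 [339. 201.  11.  11.] [ 0.539 -0.156] err [-8. 11.]
scene jar_center 0.74 [226. 314.  22.  37.] [0.531 0.319] err [-89. 498.]
scene jar_center 0.71 [212. 221.  21.  39.] [0.755 0.144] err [136. 323.]
scene jar_center 0.61 [166. 308.  28.  38.] [0.647 0.394] err [ 28. 573.]
[0.46279821 0.03796142 0.22949032] 42.6
```

Everything is consistent. One numeric check: that the clamp and jar are upright, from predicted against measured boxes.

```bash
python3 - <<'E'
from h import *
s=robot.get_obs();Rt=R.from_euler('xyz',s['ee_rot'])
t=np.linspace(0,2*np.pi,40)
def wp(P):
    p=robot.camera_params('wrist');T=np.linalg.inv(np.array(p['tool_from_camera']))
    q=(np.array(p['camera_matrix'])@(T[:3,:3]@Rt.inv().apply(P-s['tool_pos']).T+T[:3,3:4]));return (q[:2]/q[2]).T
def bb(c,P):
    q=wp(P) if c=='wrist' else np.array([w2px(c,x) for x in P]);a,b=q.min(0),q.max(0);return np.round(np.r_[(a+b)/2,b-a])
def cyl(x,y,parts): return np.vstack([[x+r*np.cos(a),y+r*np.sin(a),z] for r,z in parts for a in t])
C=cyl(.5464,-.1685,[(.0175,.004),(.0175,.053),(.008,.072)])
J=cyl(.6203,-.1805,[(.024,.004),(.024,.09),(.02,.113)])
for c in ('wrist','top','scene'): print(c,'clamp',bb(c,C),'jar',bb(c,J))
E
```

```text
wrist clamp [129. 274.  45.  45.] jar [124. 342.  75.  89.]
top clamp [356. 238.  16.  14.] jar [361. 209.  24.  22.]
scene clamp [339. 198.  14.  22.] jar [322. 179.  18.  37.]
```

The boxes match upright standing in their pockets. Handing in.

```bash
python3 -c "
from bench import robot
print(robot.close_job())"
```

```text
the job is handed in; nothing more can be done
None
```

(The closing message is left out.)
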